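# Load toys in a printing carriage, index it, print and bring it back

### The arm

A 7-joint arm with a two-finger parallel gripper is mounted at the origin on the work surface. World frame = base frame: x ahead of the robot, y to its left, z up, the work surface at z = 0. Lengths are in m, angles in rad, forces in N, time in s.
With the tool pointing down it reaches from about 0.4 to 0.875 m from the base axis. Payload 6.5 kg.
Tool frame: the origin (TCP) lies midway between the tips of the shut fingers; the grasp point (between the pads) lies bot.hold_point_z behind it (bot.hold_point_z is the distance from the TCP to the grasp point, in m); z points along the fingers, y is the line along which they close (so a half turn about z gives the same grasp; the last joint's range is limited). The gripper opens to 85 mm and grips with 20 to 120 N. Pads are 22 mm wide; open, the fingers measure 114 mm over their backs; the gripper's body (76 mm by 85 mm) begins 54 mm behind the grasp point. The pads swing forward as they close: fully open they stand 13 mm farther back than shut.
Start: joints at [-1.408, 0.536, -0.004, 1.538, 0.003, 1.067, -0.071], TCP at [0.147, 0.633, 0.204] pointing down, gripper open.
Joint ranges: [-2.7, 2.7], [-0.37, 2.16], [-1.27, 1.26], [0.24, 2.4], [-1.31, 4.45], [0.19, 1.91], [-2.76, 2.76]. Speed limits (rad/s): [2.39, 2.39, 3.14, 3.14, 3.14, 3.14, 3.14].

### API

Orientations are given as a 3x3 rotation matrix whose columns are the frame's x, y, z axes.
In Python, from workcell import bot gives the robot as it stands.
- The arm moves only by the tool step_arm, never from a script. Its argument "increments" is a list of rows, each a list of 3 entries, a list of its own where there are three numbers: the shift along the tool's x, y, z in units of 0.03 m (1.0 is 0.03 m), then the turn, a rotation vector about the tool's x, y, z in units of 5 degrees (1.0 is 5 degrees), then the closure, from -1 (fully open) to 1 (shut). In form: [[[x, y, z], [wx, wy, wz], jaw], ...]. A call has 1 to 20 rows; each row shifts and turns the commanded pose from where the row before left it, along the tool's axes as they then stand; what a row does not reach is not made up. A row lasts 1/12 s, in which the tool goes at most 41.7 mm and 7.16 degrees, less where a joint would pass 70% of its speed; a pose out of reach is approached as far as the arm can. A call with a number of a shift or a turn outside -1 to 1 is refused whole. A call with a gripper value outside its range is refused whole. The fingers move at their own pace and stop on an object; the grip force is fixed at half the most. Time passes only in rows, so rows that do not move let the fingers close. It gives the time, the measured TCP pose, the force, the opening and the grip force at its end, in the units of the state.
- bot.sense(): the state, without advancing time (a new reading comes with each control period).
- bot.camera(name): name is "scene" or "side" or "wrist"; returns the picture (400x640x3 uint8, blue, green, red); there is no depth.
- bot.camera_params(name): a dict with "mtx" (3x3 intrinsics, pixels), "distortion" ([k1, k2, p1, p2, k3] as OpenCV has them; the pictures are not rectified), "R" (3x3) and "t" (3): a world point X has camera coordinates R X + t; the wrist camera has in their place "T_tool_cam" (4x4, takes a point from camera to tool coordinates, whose origin is the TCP and whose axes are the flange's). Camera axes: x right, y down, z forward; pixel columns grow to the right and rows downward; lengths in m; the calibration is good to about 2 mm. A picture is of the moment at which its call begins: read the wrist's pose just before it. camera_params takes no time and is no camera call.
- bot.hand_in(): hands the job in; it is judged then, once.
Trained networks look in the newest picture that a camera, given by its name, has taken for a name from the list of things; names that differ only in an ending like _2 or _b are one class to them, and where a whole thing is asked for, a point or a joint stands for the part that bears it (a point fixed in the world has none). Each returns a list of dicts, best first, with "conf" (0 to 1); they miss things now and then, are a little off and sometimes report something else, mostly with a low value. They report only what shows in the picture. A call takes as long as a camera call. They do not tell look-alikes from the thing itself.
- bot.search_frame(camera, query): "extent" ([left, top, right, bottom] in pixels, round what is visible of it).
- bot.tip_of(camera, query): "position" ([row, column] in pixels: a listed point, or the origin of a listed thing).
The state is a dict: "t": time; "joints": joint angles; "dq": joint speeds; "tau": joint torques, N m; "ee_pos": TCP position; "ee_rot": TCP orientation; "wrist_force": force on the tool from outside, world axes, zero at the start; "ft_torque": the same for the moment, N m; "gripper_width": finger opening in m; "finger_force": force on a finger pad.
Only numpy, scipy, OpenCV 4.12 (cv2) and the standard library are available. Lean on these libraries where they do the work, as an engineer would, in place of code of your own. Each camera call takes 0.05 s, during which the arm holds its last target. There are 200 camera calls.

### The job

Run one print cycle on the little printing station: swing the lever back to raise the print bar fully, draw the empty carriage back to its loading end, then stand every toy in it, upright with its bare front strip towards the print bar, plinth backs flush against the rear fence and the row packed tight against the side stop and one another. Once all are in, slide the carriage until the black mark on its fence sits right under the fixed pointer tip, and make the print by swinging the lever fully forward to lower the bar and fully back to raise it again. Finally draw the carriage back to its loading end with the toys still in their places, and leave the tape roll, cup and bottle alone.

Things in the scene. Friction and masses are not known exactly. Their poses are not given: they have to be found in the camera images.
- toy1: Toy on a white plinth, one of three alike (2 or 3 present, on the table before the station). Plinth 76 (x) x 60 (y) x 14 high; origin at the centre of its underside, x from front strip to back. Blue figure: block 40 (x) x 26 (y), 14 to 54 high, centred 14 mm behind the origin (+x); head 27 diameter above, ears to 79 high. Grip it across the 26 mm. 150 g.
- toy2: Toy on a white plinth, one of three alike (2 or 3 present, on the table before the station). Plinth 76 (x) x 60 (y) x 14 high; origin at the centre of its underside, x from front strip to back. Blue figure: block 40 (x) x 26 (y), 14 to 54 high, centred 14 mm behind the origin (+x); head 27 diameter above, ears to 79 high. Grip it across the 26 mm. 150 g.
- toy3: Toy on a white plinth, one of three alike (2 or 3 present, on the table before the station). Plinth 76 (x) x 60 (y) x 14 high; origin at the centre of its underside, x from front strip to back. Blue figure: block 40 (x) x 26 (y), 14 to 54 high, centred 14 mm behind the origin (+x); head 27 diameter above, ears to 79 high. Grip it across the 26 mm. 150 g.
- toy1_front (a point): Middle of the bare front strip on top of this toy's plinth, 26 mm ahead (-x) of its origin, 14 mm above its underside.
- toy2_front (a point): Middle of the bare front strip on top of this toy's plinth, 26 mm ahead (-x) of its origin, 14 mm above its underside.
- toy3_front (a point): Middle of the bare front strip on top of this toy's plinth, 26 mm ahead (-x) of its origin, 14 mm above its underside.
- station: Grey fixed base of the printing station, about 125 x 490; origin under its middle at table height; x away from the robot to the fence side, y along the carriage's travel (roughly left). Place and yaw vary. Print-bar brackets, 68 high, stand on its near side (x -86 to -64) at y -35 and +215; the print bar spans y -20 to 160.
- carriage (a joint): Carriage travel in m along the station's +y: 0 at the loading end stop, up to 0.225. About 3 N friction. Aluminium deck 115 (x) x 230 (y), its top 30 above the table, with a rear fence along the far side and a side stop at the -y end, both 58 above the table. +y end open; 220 mm of deck from the stop face.
- corner (a point): Inner corner of the carriage where the fence face (plane x = 0 of this frame, toys on its -x side), side stop face (y = 0, toys on its +y side) and deck (z = 0) meet. Axes are the station's. A seated toy's origin is at x = -38 mm, its yaw the same as this frame's, y = 30, 90, 150 mm for the first, second, third in the row.
- mark (a point): Black line across the top of the carriage's rear fence (58 above the table), moves with the carriage.
- tip (a point): Brass tip of the fixed pointer that overhangs the fence, 63 above the table; its post stands behind the fence, 45 mm farther in x, its arm 84 high. Its frame's axes are the station's; its place along y varies from start to start.
- carriage_handle (a point): Top centre of the black upright handle tab at the carriage's -y end, 45 (x) x 14 (y), 73 above the table, its lower end at the deck, 46 mm beyond the outer face of the side stop's 10 mm wall. Can be pinched across y or pushed.
- print_lever (a joint): Angle of the print lever in rad: 0 = print bar fully lowered (level, just clear of the plinths' front strips), 1.4 = fully raised. Stiff, stays where left. Pivot axis along the station's y, 55 above the table; the bar lies 61 mm from it towards the fence when lowered; raised, it stands on the robot's side of the carriage to 125 above the table.
- lever_hub (a point): Pivot of the lever stalk at the +y end of the station, 55 above the table. The stalk, 12 thick, rises from here and leans 0.7 rad towards +x of the station at joint 0, upright at 0.7, and 0.7 rad towards the robot at 1.4: push it towards the robot to raise the bar, away to lower it.
- lever_ball (a point): Centre of the black ball (22 diameter) on the end of the lever stalk, 90 from the hub.
- tape_roll: Bystander: roll of masking tape lying flat, 110 diameter, 28 high. Leave alone.
- paint_cup: Bystander: white cup, 72 diameter, 85 high. Leave alone.
- squeeze_bottle: Bystander: white bottle, 64 diameter, 150 high. Leave alone.
Mind the look-alikes: they are no part of the job. What is shaped like the toy2 but pink or yellow is not meant.

How it is judged:
On the way, in this order (a step that is already met when the one before it is completed fails the run):
1. the print bar is raised (lever past 1.2 rad) (value of joint print_lever above 1.2 rad), for 0.2 s.
2. the carriage is back at its loading end (within 12 mm), bar raised (value of joint carriage below 0.012 m and value of joint print_lever above 1.2 rad), for 0.2 s.
3. all the toys present are seated in the carriage: flush with the fence, packed against the stop (x of toy1 in the frame of corner between -0.041 and -0.035 m and angle between the x axis of each of toy1, toy2, toy3 and the x axis of corner, either way round below 0.05 rad and z of toy1 in the frame of corner between -0.003 and 0.003 m and angle between each of toy1, toy2, toy3's own z axis and vertical below 0.06 rad and x of each of toy1_front, toy2_front, toy3_front in the frame of corner below -0.05 m and (y of toy1 in the frame of corner between 0.026 and 0.033 m or y of toy1 in the frame of corner between 0.086 and 0.095 m or y of toy1 in the frame of corner between 0.146 and 0.157 m) and x of toy2 in the frame of corner between -0.041 and -0.035 m and z of toy2 in the frame of corner between -0.003 and 0.003 m and (y of toy2 in the frame of corner between 0.026 and 0.033 m or y of toy2 in the frame of corner between 0.086 and 0.095 m or y of toy2 in the frame of corner between 0.146 and 0.157 m) and x of toy3 in the frame of corner between -0.041 and -0.035 m and z of toy3 in the frame of corner between -0.003 and 0.003 m and (y of toy3 in the frame of corner between 0.026 and 0.033 m or y of toy3 in the frame of corner between 0.086 and 0.095 m or y of toy3 in the frame of corner between 0.146 and 0.157 m) and (y of toy1 in the frame of corner between 0.026 and 0.033 m or y of toy2 in the frame of corner between 0.026 and 0.033 m or y of toy3 in the frame of corner between 0.026 and 0.033 m) and (y of toy1 in the frame of corner between 0.086 and 0.095 m or y of toy2 in the frame of corner between 0.086 and 0.095 m or y of toy3 in the frame of corner between 0.086 and 0.095 m)), for 0.3 s.
4. with the bar still raised, the mark is within 4 mm of the pointer tip along the travel, and the carriage at rest (y of mark in the frame of tip between -0.004 and 0.004 m and value of joint print_lever above 1.2 rad and velocity of joint carriage between -0.01 and 0.01 m/s), for 0.3 s.
5. the print bar is lowered with the toys seated and the mark under the tip (all of step 3 and value of joint print_lever below 0.08 rad and y of mark in the frame of tip between -0.004 and 0.004 m), for 0.2 s.
6. the print bar is raised again (value of joint print_lever above 1.2 rad), for 0.2 s.
At the end, for the whole second after the job is handed in: Every toy stands on the deck, front to the print bar, within 3 mm of the fence and 0.05 rad of square, packed from the side stop (3 mm gap for the first, 2 mm more for each next); carriage within 12 mm of its loading end; lever past 1.2 rad; all at rest (all of step 2 and all of step 3 and linear speed of each of toy1, toy2, toy3 below 0.02 m/s); the robot touches nothing.
It fails at once if a bystander (tape roll, cup or bottle) is pushed more than 30 mm or tipped (distance of any of tape_roll, paint_cup, squeeze_bottle from where it was at the start of the episode above 0.03 m or angle between any of tape_roll, paint_cup, squeeze_bottle's own z axis and vertical above 0.5 rad).
Of toy1, toy2, toy3 only 2 to 3 are there at a start; the rules pass over those that are not, and their reading is None.
At some moment in a run one of toy1, toy2, toy3 may be knocked a few centimetres aside while the robot is not near it.
It also fails if it takes over 210 s, if anything falls off the work surface, if the arm or the gripper's body presses on something with over 40 N, if the wrist force passes 120 N, or if a joint passes its speed limit or range.

## Working session

There is one attempt and no reset: what is moved stays moved. The work goes in short steps, Python scripts to look and compute and a tool call to move; the robot and the scene stay as the last step left them, time stands still between calls to the robot, and variables do not carry over. Pictures are saved under pics/ and viewed, at most 14 in all, crops included, and the job is handed in when it is done.

Besides the shell and the picture viewer there is one more tool, called by a JSON object that holds its "op" and its "data". step_arm: Moves the arm, as the interface text tells. Shifts and turns lie within -1 to 1; 1 stands for 0.03 m of shift or 5 degrees of turn. Its arguments: {"type":"object","properties":{"increments":{"type":"array"}},"required":["increments"]}

```bash
mkdir -p pics; ls
python3 - <<'E'
from workcell import bot
import cv2,numpy as np
s=bot.sense();print(s['t'],s['ee_pos'],s['ee_rot'],s['joints'],s['gripper_width'],bot.hold_point_z)
for c in('scene','side'):
    cv2.imwrite(f'pics/{c}0.png',bot.camera(c))
    p=bot.camera_params(c);print(c,p)
    for q in('toy1','station','corner','mark','tip','carriage_handle','lever_hub','lever_ball','tape_roll','paint_cup','squeeze_bottle','toy1_front'):
        r=bot.tip_of(c,q);print(q,[(np.round(d['position']).tolist(),round(d['conf'],2)) for d in r][:5])
print(bot.camera_params('wrist'))
E
```

```text
pics
0.0 [0.14729375 0.63240399 0.20271463] [[-9.73957376e-01  2.26731058e-01 -2.39518898e-04]
 [ 2.26731134e-01  9.73955915e-01 -1.69366022e-03]
 [-1.50724526e-04 -1.70385925e-03 -9.99998537e-01]] [-1.4082162   0.5371654  -0.00443241  1.53887068  0.00262516  1.06727258
 -0.07121885] 0.08547852598504374 0.0187
scene {'mtx': array([[369.43117364,   0.        , 318.96144387],
       [  0.        , 369.43117364, 195.87802573],
       [  0.        ,   0.        ,   1.        ]]), 'distortion': array([0.00711152, 0.        , 0.        , 0.        , 0.        ]), 'R': array([[-0.73718693,  0.6756821 , -0.00302235],
       [ 0.54166   ,  0.5882795 , -0.6004429 ],
       [-0.40393053, -0.44427574, -0.79966192]]), 't': array([ 0.39201333, -0.20813008,  1.10983576])}
toy1 [([227.0, 429.0], 0.97), ([229.0, 374.0], 0.87), ([158.0, 288.0], 0.76), ([188.0, 368.0], 0.67)]
station [([247.0, 287.0], 0.69)]
corner [([230.0, 239.0], 0.78), ([254.0, 268.0], 0.31)]
mark [([250.0, 268.0], 0.92), ([146.0, 298.0], 0.55)]
tip [([279.0, 283.0], 0.6), ([231.0, 239.0], 0.49), ([222.0, 380.0], 0.33)]
carriage_ha
[... 1356 characters left out ...]
queeze_bottle [([234.0, 398.0], 0.72), ([193.0, 237.0], 0.57)]
toy1_front [([378.0, 373.0], 0.23)]
{'mtx': array([[337.03272493,   0.        , 317.78595973],
       [  0.        , 337.03272493, 198.72185796],
       [  0.        ,   0.        ,   1.        ]]), 'distortion': array([0.00598371, 0.        , 0.        , 0.        , 0.        ]), 'T_tool_cam': array([[ 1.13748885e-03, -9.56982817e-01, -2.90142368e-01,
         7.30561724e-02],
       [ 9.99999199e-01,  1.24966365e-03, -2.01344952e-04,
         1.25139872e-03],
       [ 5.55264032e-04, -2.90141907e-01,  9.56983472e-01,
        -1.70567922e-01],
       [ 0.00000000e+00,  0.00000000e+00,  0.00000000e+00,
         1.00000000e+00]])}
```

View pics/scene0.png

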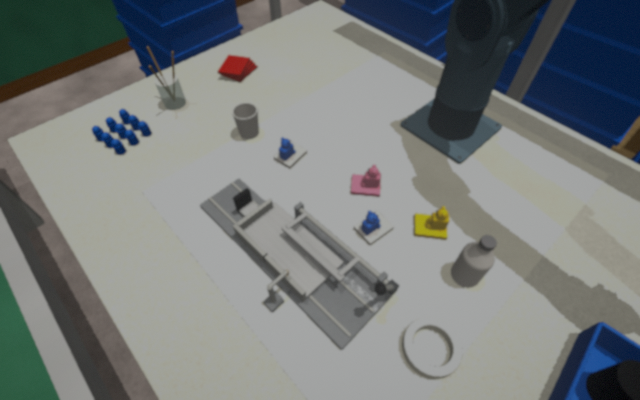

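View pics/side0.png

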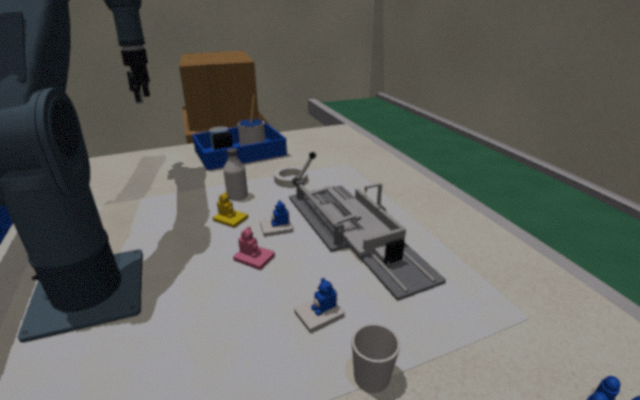

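Run:
```python
import cv2
a=cv2.imread('pics/scene0.png')[130:350,190:410]; b=cv2.imread('pics/side0.png')[140:330,240:450]
f=lambda i,w,h:cv2.convertScaleAbs(cv2.resize(i,(w,h),interpolation=cv2.INTER_CUBIC),alpha=1.5)
cv2.imwrite('pics/a.png',f(a,600,600)); cv2.imwrite('pics/b.png',f(b,663,600))
```

```text
(no output)
```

View pics/a.png

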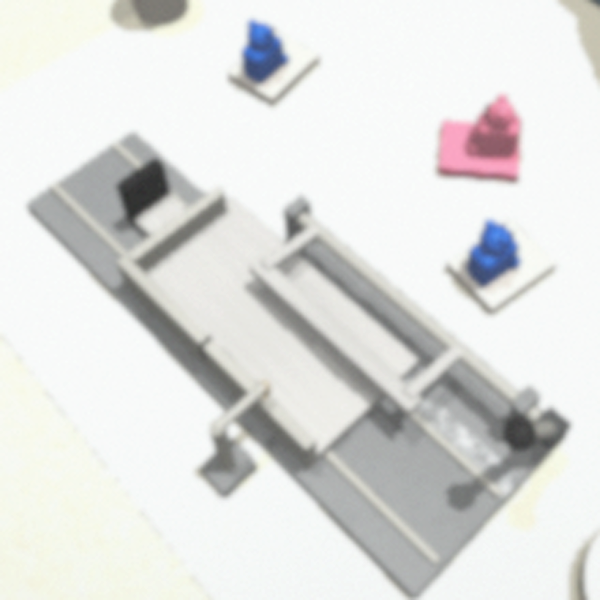

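View pics/b.png

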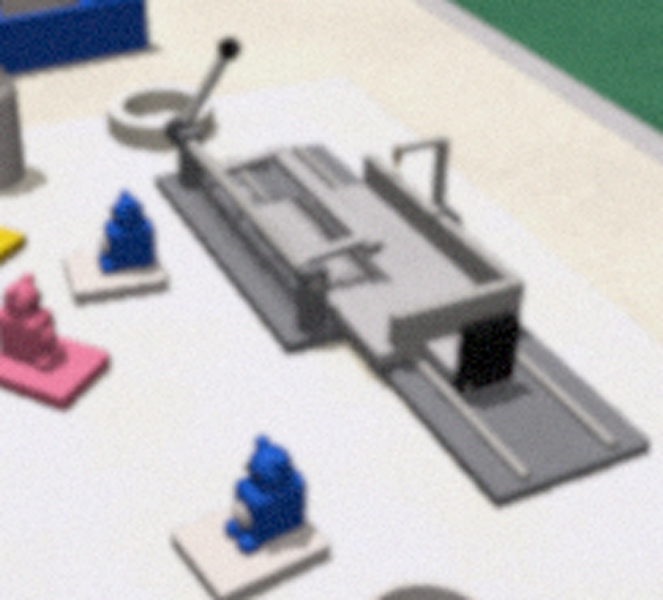

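```bash
cat > h.py <<'E'
import cv2,numpy as np
from workcell import bot
def proj_mat(c):
    p=bot.camera_params(c);return p,np.c_[p['R'],p['t']]
def und(p,uv): return cv2.undistortPoints(np.float64(uv).reshape(-1,1,2),p['mtx'],p['distortion']).reshape(-1,2)
def tri(a,b):
    p,P=proj_mat('scene');q,Q=proj_mat('side')
    X=cv2.triangulatePoints(P,Q,und(p,a).T,und(q,b).T);X=(X[:3]/X[3]).T
    e=cv2.projectPoints(X,cv2.Rodrigues(p['R'])[0],p['t'],p['mtx'],p['distortion'])[0].reshape(-1,2)-np.float64(a)
    return X,np.linalg.norm(e,axis=1)
def wristcam(s):
    p=bot.camera_params('wrist');T=np.eye(4);T[:3,:3]=s['ee_rot'];T[:3,3]=s['ee_pos']
    W=T@p['T_tool_cam'];return p,W
def plane(p,W,uv,z):
    "pixel (col,row) to world at height z"
    n=und(p,uv);d=np.c_[n,np.ones(len(n))]@W[:3,:3].T;o=W[:3,3]
    return o+d*((z-o[2])/d[:,2:3])
def fixed(c):
    p=bot.camera_params(c);W=np.eye(4);W[:3,:3]=p['R'].T;W[:3,3]=-p['R'].T@p['t'];return p,W
E
python3 - <<'E'
from h import *
A={'hub':((553,425),(180,132)),'ball':((520,433),(228,48)),'fsout':((121,262),(520,287)),'fence+':((317,450),(368,158)),'stopnear':((221,195),(393,325)),
'tip':((265,390),(397,157)),'base-n':((133,133),(500,500)),'base-f':((28,207),(648,445)),'base+n':((570,425),(158,182)),'base+f':((415,597),(318,147)),
'h1':((120,187),(518,318)),'h2':((160,160),(462,345))}
a=np.array([v[0] for v in A.values()])/2.727+[190,130];b=np.array([v[1] for v in A.values()])/3.157+[240,140]
X,e=tri(a,b)
for k,x,r in zip(A,X,e):print(k,np.round(x,3),round(r,2))
# single-view with planes
p,W=fixed('scene')
for n,uv,z in[('mark',(207,341),.058),('fsout',(121,262),.058),('fence+',(317,450),.058),('b-n',(133,133),.01),('b-f',(28,207),.01),('b+n',(570,425),.01),('b+f',(415,597),.01)]:
    print(n,np.round(plane(p,W,[np.array(uv)/2.727+[190,130]],z),3))
print(bot.sense()['t'])
E
```

```text
hub [0.538 0.225 0.054] 1.09
ball [0.589 0.228 0.128] 0.22
fsout [ 0.69  -0.112  0.051] 0.25
fence+ [0.679 0.119 0.05 ] 1.22
stopnear [ 0.584 -0.113  0.047] 0.21
tip [0.681 0.068 0.075] 0.32
base-n [ 0.587 -0.257  0.006] 0.45
base-f [ 0.708 -0.251  0.005] 0.18
base+n [0.511 0.225 0.008] 2.62
base+f [0.686 0.236 0.005] 0.06
h1 [ 0.651 -0.165  0.068] 0.46
h2 [ 0.606 -0.17   0.062] 0.12
mark [[ 0.683 -0.002  0.058]]
fsout [[ 0.691 -0.108  0.058]]
fence+ [[0.679 0.123 0.058]]
b-n [[ 0.587 -0.253  0.01 ]]
b-f [[ 0.709 -0.246  0.01 ]]
b+n [[0.506 0.227 0.01 ]]
b+f [[0.687 0.237 0.01 ]]
1.3
```

```bash
cat >> h.py <<'E'
def plan(tgt,yaw=None):
    "shift in tool units (if no turn) after turning tool x to point along -x of yaw frame"
    s=bot.sense();R=s['ee_rot'];d=np.array(tgt)-s['ee_pos'];out={}
    cur=np.arctan2(-R[1,0],-R[0,0])
    if yaw is not None:
        a=(yaw-cur+np.pi)%(2*np.pi)-np.pi; out['wz_total']=round(-np.degrees(a)/5,3)
        c,n=np.cos(yaw),np.sin(yaw);R=np.array([[-c,-n,0],[-n,c,0],[0,0,-1.]])
    out['shift']=np.round(R.T@d/.03,2);print('yaw',round(cur,3),out,'F',np.round(s['wrist_force'],1))
E
python3 - <<'E'
from h import *
for n,z,uvs in[('toy/bottle/tape/cup',0,[(429,227),(374,229),(288,158),(368,188),(460,276),(428,348),(248,133)])]:
    print(np.round(plane(*fixed('scene'),uvs,z),3))
plan([.66,.235,.2],.045)
E
```

```text
[[ 0.332  0.177  0.   ]
 [ 0.434  0.09   0.   ]
 [ 0.438 -0.23   0.   ]
 [ 0.352 -0.006  0.   ]
 [ 0.384  0.302  0.   ]
 [ 0.559  0.348  0.   ]
 [ 0.462 -0.388  0.   ]]
yaw -0.229 {'wz_total': np.float64(-3.137), 'shift': array([-16.47, -14.02,   0.12])} F [-0.8  0.8 -0.1]
```

{"op": "step_arm", "data": {"increments": [[[0,0,0],[0,0,-0.784],1],[[0,0,0],[0,0,-0.784],1],[[0,0,0],[0,0,-0.784],1],[[0,0,0],[0,0,-0.784],1],[[-0.9,-0.75,0],[0,0,0],1],[[-0.9,-0.75,0],[0,0,0],1],[[-0.9,-0.75,0],[0,0,0],1],[[-0.9,-0.75,0],[0,0,0],1],[[-0.9,-0.75,0],[0,0,0],1],[[-0.9,-0.75,0],[0,0,0],1],[[-0.9,-0.75,0],[0,0,0],1],[[-0.9,-0.75,0],[0,0,0],1],[[-0.9,-0.75,0],[0,0,0],1],[[-0.9,-0.75,0],[0,0,0],1],[[-0.9,-0.75,0],[0,0,0],1],[[-0.9,-0.75,0],[0,0,0],1],[[-0.9,-0.75,0],[0,0,0],1],[[-0.9,-0.75,0],[0,0,0],1]]}}

```text
t: 2.8
ee_pos: [0.5404, 0.3342, 0.2038]
ee_rot: [[-0.999, -0.045, 0.0], [-0.045, 0.999, 0.0], [-0.0, 0.0, -1.0]]
wrist_force: [0.1, 0.3, 0.0]
gripper_width: 0.0002
finger_force: 0.0
```

{"op": "step_arm", "data": {"increments": [[[-0.9,-0.75,0],[0,0,0],1],[[-0.9,-0.75,0],[0,0,0],1],[[-0.9,-0.75,0],[0,0,0],1],[[-0.9,-0.75,0],[0,0,0],1],[[0,0,0],[0,0,0],1],[[0,0,0],[0,0,0],1]]}}

```text
t: 3.3
ee_pos: [0.6528, 0.2473, 0.2032]
ee_rot: [[-0.999, -0.04, 0.001], [-0.04, 0.999, -0.001], [-0.0, -0.001, -1.0]]
wrist_force: [-0.8, 1.9, 0.8]
gripper_width: -0.0001
finger_force: 0.0
```

Run:
```python
from h import *
s=bot.sense();im=bot.camera('wrist');cv2.imwrite('pics/w1.png',im);p,W=wristcam(s)
for q,z in(('lever_ball',.128),('lever_hub',.055),('tip',.063),('mark',.058)):
    for d in bot.tip_of('wrist',q)[:2]:print(q,d['conf'],d['position'],plane(p,W,[d['position'][::-1]],z).round(3))
plan([.64,.23,.11])
```

```text
lever_ball 0.58 [112.0, 289.7] [[0.591 0.226 0.128]]
lever_hub 0.6 [45.0, 298.2] [[0.538 0.226 0.055]]
tip 0.59 [198.3, 131.1] [[0.681 0.069 0.063]]
mark 0.81 [198.5, 60.7] [[ 0.686 -0.002  0.058]]
yaw 0.047 {'shift': array([ 0.37, -0.72,  3.12])} F [-0.  -0.7 -0.5]
```

View pics/w1.png

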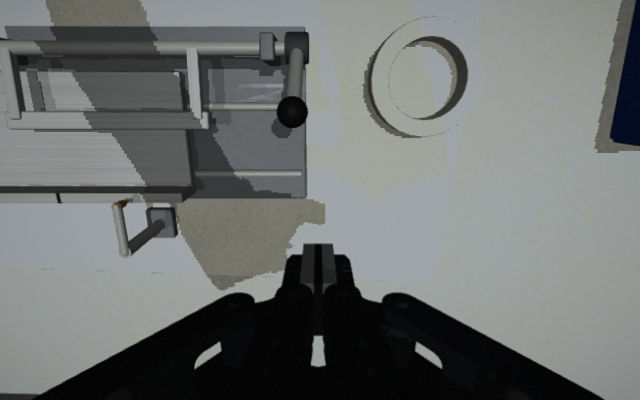

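{"op": "step_arm", "data": {"increments": [[[0.1,-0.35,0.5],[0,0,0],1],[[0.1,-0.35,0.8],[0,0,0],1],[[0,0,0.8],[0,0,0],1],[[0,0,0.8],[0,0,0],1],[[0,0,0.5],[0,0,0],1],[[0,0,0],[0,0,0],1]]}}

```text
t: 4.05
ee_pos: [0.6426, 0.2293, 0.0979]
ee_rot: [[-0.999, -0.047, -0.006], [-0.047, 0.999, -0.002], [0.006, -0.002, -1.0]]
wrist_force: [-0.9, -0.0, 0.1]
gripper_width: -0.0
finger_force: 0.0
```

{"op": "step_arm", "data": {"increments": [[[0.3,0,0],[0,0,0],1],[[0.3,0,0],[0,0,0],1],[[0.3,0,0],[0,0,0],1],[[0.3,0,0],[0,0,0],1],[[0.3,0,0],[0,0,0],1],[[0.3,0,0],[0,0,0],1],[[0.3,0,0],[0,0,0],1],[[0.3,0,0],[0,0,0],1],[[0.3,0,0],[0,0,0],1],[[0.3,0,0],[0,0,0],1],[[0,0,0],[0,0,0],1]]}}

```text
t: 4.97
ee_pos: [0.5575, 0.2261, 0.1043]
ee_rot: [[-0.999, -0.046, 0.005], [-0.046, 0.999, 0.002], [-0.005, 0.002, -1.0]]
wrist_force: [3.4, -0.2, 2.7]
gripper_width: 0.0001
finger_force: 1.8
```

{"op": "step_arm", "data": {"increments": [[[0.3,0,0.1],[0,0,0],1],[[0.3,0,0.1],[0,0,0],1],[[0.2,0,0],[0,0,0],1],[[0.2,0,0],[0,0,0],1],[[0.2,0,0],[0,0,0],1],[[0,0,0],[0,0,0],1]]}}

```text
t: 5.47
ee_pos: [0.5185, 0.2232, 0.0952]
ee_rot: [[-0.999, -0.045, -0.002], [-0.045, 0.999, -0.001], [0.002, -0.001, -1.0]]
wrist_force: [1.6, 0.5, 0.9]
gripper_width: -0.0001
finger_force: 0.5
```

{"op": "step_arm", "data": {"increments": [[[0.2,0,0],[0,0,0],1],[[0.2,0,0],[0,0,0],1],[[0.1,0,0],[0,0,0],1],[[0,0,0],[0,0,0],1]]}}

```text
t: 5.8
ee_pos: [0.5048, 0.2222, 0.0954]
ee_rot: [[-0.999, -0.045, -0.0], [-0.045, 0.999, -0.001], [0.0, -0.001, -1.0]]
wrist_force: [3.7, 0.4, -1.5]
gripper_width: -0.0
finger_force: 1.5
```

Run:
```python
from h import *
for c in('scene','side'):
    bot.camera(c);print([(d['position'],d['conf']) for d in bot.tip_of(c,'lever_ball')[:2]])
```

```text
[([251.7, 415.5], 0.77), ([347.4, 425.0], 0.55)]
[([163.9, 278.9], 0.65)]
```

{"op": "step_arm", "data": {"increments": [[[0.2,0,0],[0,0,0],1],[[0.1,0,0],[0,0,0],1],[[0.1,0,0],[0,0,0],1],[[0,0,0],[0,0,0],1]]}}

```text
t: 6.33
ee_pos: [0.5014, 0.2231, 0.0984]
ee_rot: [[-0.999, -0.043, 0.015], [-0.043, 0.999, 0.004], [-0.016, 0.004, -1.0]]
wrist_force: [16.2, -1.3, 2.3]
gripper_width: 0.0003
finger_force: 7.8
```

Run:
```python
from h import *
print(tri([(415.5,251.7)],[(278.9,163.9)]))
a=[]
for c in('scene','side'):
    bot.camera(c);r=bot.tip_of(c,'lever_ball')[0];print(r);a.append([r['position'][::-1]])
print(tri(*a))
```

```text
(array([[0.48406496, 0.22078733, 0.12263662]]), array([2.0734972]))
{'position': [251.8, 417.9], 'conf': 0.66}
{'position': [164.2, 278.2], 'conf': 0.73}
(array([[0.48156987, 0.22353934, 0.12159937]]), array([2.72698108]))
```

{"op": "step_arm", "data": {"increments": [[[-0.4,0,0],[0,0,0],1],[[-0.3,0,-0.5],[0,0,0],0.06],[[0,0,-0.9],[0,0,0],0.06],[[0,0,-0.9],[0,0,0],0.06],[[0,0,-0.9],[0,0,0],0.06],[[0,-0.9,-0.9],[0,0,0],0.06],[[-0.2,-0.9,-0.5],[0,0,0],0.06],[[-0.2,-0.9,0],[0,0,0],0.06],[[-0.2,-0.9,0],[0,0,0],0.06],[[-0.2,-0.9,0],[0,0,0],0.06],[[-0.2,-0.9,0],[0,0,0],0.06],[[-0.2,-0.9,0],[0,0,0],0.06],[[-0.2,-0.9,0],[0,0,0],0.06],[[-0.2,-0.9,0],[0,0,0],0.06],[[-0.2,-0.9,0],[0,0,0],0.06],[[-0.2,-0.9,0],[0,0,0],0.06],[[-0.2,-0.9,0],[0,0,0],0.06],[[-0.2,-0.9,0],[0,0,0],0.06],[[0,0,0],[0,0,0],0.06],[[0,0,0],[0,0,0],0.06]]}}

```text
t: 8.2
ee_pos: [0.6009, -0.1256, 0.233]
ee_rot: [[-0.999, -0.042, -0.002], [-0.042, 0.999, 0.0], [0.002, 0.0, -1.0]]
wrist_force: [-0.6, 0.6, -0.0]
gripper_width: 0.0402
finger_force: 0.0
```

Run:
```python
from h import *
s=bot.sense();im=bot.camera('wrist');cv2.imwrite('pics/w2.png',im);p,W=wristcam(s)
for q,z in(('carriage_handle',.073),('corner',.03),('tip',.063),('mark',.058)):
    for d in bot.tip_of('wrist',q)[:2]:print(q,d['conf'],d['position'],plane(p,W,[d['position'][::-1]],z).round(3))
plan([.63,-.163,.045],.045);print(s['joints'].round(2))
```

```text
carriage_handle 0.57 [201.1, 278.0] [[ 0.632 -0.164  0.073]]
corner 0.91 [237.7, 332.7] [[ 0.689 -0.103  0.03 ]]
tip 0.61 [251.4, 485.7] [[0.684 0.065 0.063]]
tip 0.17 [202.0, 277.5] [[ 0.636 -0.166  0.063]]
mark 0.92 [249.6, 422.7] [[ 0.687 -0.003  0.058]]
mark 0.73 [252.9, 489.1] [[0.688 0.072 0.058]]
yaw 0.047 {'wz_total': np.float64(0.024), 'shift': array([-0.88, -1.39,  6.28])} F [ 0.9 -0.5  0. ]
[-0.01  0.45  0.2   1.62 -0.1   1.09  1.83]
```

View pics/w2.png

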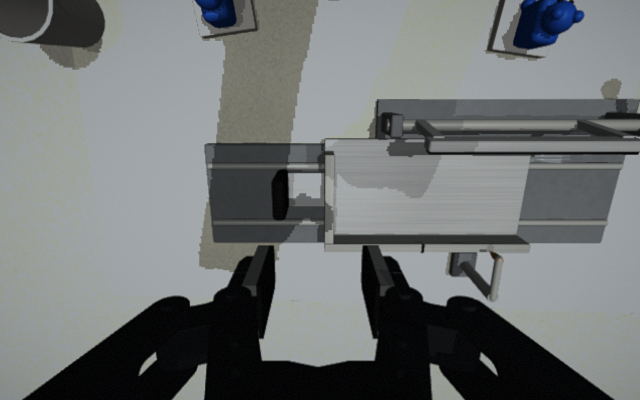

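{"op": "step_arm", "data": {"increments": [[[-0.47,-0.7,0],[0,0,0],0.06],[[-0.47,-0.7,0],[0,0,0],0.06],[[0,0,0.9],[0,0,0],0.06],[[0,0,0.9],[0,0,0],0.06],[[0,0,0.9],[0,0,0],0.06],[[0,0,0.9],[0,0,0],0.06],[[0,0,0.9],[0,0,0],0.06],[[0,0,0.9],[0,0,0],0.06],[[0,0,0.7],[0,0,0],0.06],[[0,0,0],[0,0,0],0.06],[[0,0,0],[0,0,0],1],[[0,0,0],[0,0,0],1],[[0,0,0],[0,0,0],1],[[0,0,0],[0,0,0],1],[[0,0,0],[0,0,0],1]]}}

```text
t: 9.7
ee_pos: [0.6329, -0.1651, 0.052]
ee_rot: [[-0.999, -0.045, 0.002], [-0.045, 0.999, -0.0], [-0.002, -0.0, -1.0]]
wrist_force: [0.1, 0.2, -0.6]
gripper_width: 0.0002
finger_force: 0.0
```

Run:
```python
from h import *
im=bot.camera('side');w=bot.camera('wrist');cv2.imwrite('pics/m1.png',np.hstack([cv2.resize(im[170:320,300:460],(480,450)),cv2.resize(w[100:400,200:420],(320,450))]))
print(bot.sense()['ee_pos'])
```

```text
[ 0.63237279 -0.1650851   0.0513795 ]
```

View pics/m1.png

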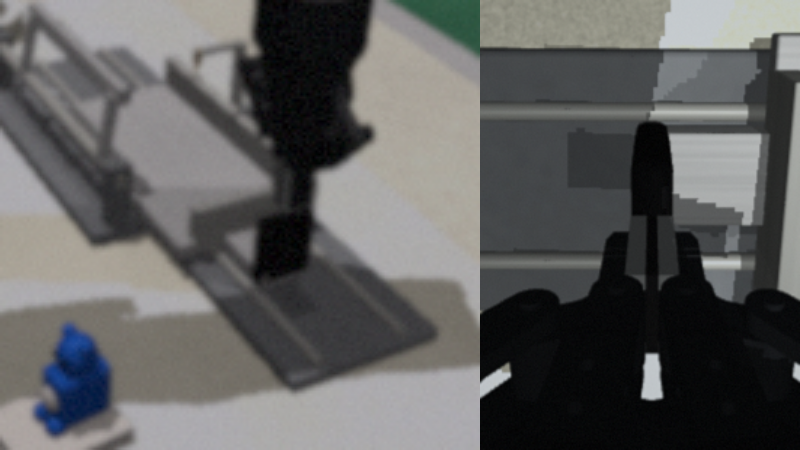

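Run:
```python
from h import *
s=bot.sense();p,W=wristcam(s);V=np.linalg.inv(W)
X=np.array([s['ee_pos'],s['ee_pos']+[0,0,.02],[.632,-.165,.073],[.61,-.165,.073],[.587,-.165,.073],[.609,-.165,.03]])
print(cv2.projectPoints(X,cv2.Rodrigues(V[:3,:3])[0],V[:3,3],p['mtx'],p['distortion'])[0].reshape(-1,2).round())
uv=[(318,180),(318,243)]
print(plane(p,W,uv,.073).round(3),plane(p,W,uv,.03).round(3))
```

```text
[[316. 236.]
 [316. 252.]
 [316. 253.]
 [318. 210.]
 [320. 161.]
 [318. 184.]]
[[ 0.596 -0.166  0.073]
 [ 0.627 -0.164  0.073]] [[ 0.606 -0.165  0.03 ]
 [ 0.646 -0.163  0.03 ]]
```

Run:
```python
from h import *
p=bot.camera_params('wrist')
T=np.eye(4);T[:3,:3]=[[-.999,-.0465,-.002],[-.0465,.999,0],[.002,0,-1]];T[:3,3]=[.6009,-.1256,.233];W=T@p['T_tool_cam']
for z in(.073,.03):print(z,plane(p,W,[(281,168),(281,220),(273,180),(288,180)],z).round(3))
im=cv2.imread('pics/w2.png').sum(2);print((im[165:226:4,262:296:2]))
```

```text
0.073 [[ 0.598 -0.162  0.073]
 [ 0.653 -0.161  0.073]
 [ 0.61  -0.169  0.073]
 [ 0.61  -0.154  0.073]]
0.03 [[ 0.607 -0.166  0.03 ]
 [ 0.669 -0.165  0.03 ]
 [ 0.621 -0.175  0.03 ]
 [ 0.62  -0.158  0.03 ]]
[[262 262 268 263 264 267 261 269 268 264 269 270 280 438 467 468 467]
 [168 166 167 169 168 172 166 171 160 102  79  72 110 231 228 232 240]
 [169 168 179 172 178 171 176  70   0  13   4  13  10 295 349 353 408]
 [170 175 173 172 177 170  51  15   7   4   8   8   0 290 433 433 486]
 [170 171 171 174 174  45  30  19  19  14  24   9   3 254 416 415 476]
 [173 172 175 170 169  30  24  26  29  34  32  11   1 247 427 422 498]
 [169 166 168 173 170  52  18  27  30  33  22   2   6 166 406 408 488]
 [166 172 168 165 171  44  10  15  29  43  19  22   0 178 424 425 503]
 [170 170 172 169 169  67  12  24  27  41  20  17   4 132 424 423 500]
 [165 170 171 166 167  84  25  31  32  36  20  16   9  50 219 216 221]
 [169 166 168 168 161  84  29  33  27  30  33  25   1  61 213 221 279]
 [181 165 168 169 168  94  29  23  35  29  19   7  12 140 174 172 174]
 [168 170 172 168 172 112  23  24  29  32  24  16  50 172 169 165 168]
 [168 169 165 169 166 152  25  25  22  28  31  20 152 172 170 172 172]
 [239 240 229 240 247 243 237 233 227 229 244 246 240 237 218 242 240]
 [167 168 161 160 159 156 164 172 175 175 173 174 177 175 175 176 178]]
```

Run:
```python
from h import *
s=bot.sense();print(s['ee_pos'],s['joints'])
for c in('side','scene'):
    p,W=fixed(c);print(c,'cam at',W[:3,3].round(2))
    X=np.array([s['ee_pos'],[.60,-.169,.073],[.65,-.169,.073],[.60,-.155,.073],[.60,-.169,.03],[.65,-.169,.03]])
    print(cv2.projectPoints(X,cv2.Rodrigues(p['R'])[0],p['t'],p['mtx'],p['distortion'])[0].reshape(-1,2).round())
im=bot.camera('scene');cv2.imwrite('pics/m2.png',cv2.convertScaleAbs(cv2.resize(im[150:270,180:300],(600,600)),alpha=1.6))
```

```text
[ 0.63237279 -0.1650851   0.0513795 ] [ 0.0721721   0.727834    0.16779648  1.63312058 -0.15668024  0.7926441
  1.92396411]
side cam at [ 0.25 -0.7   0.53]
[[395. 249.]
 [384. 245.]
 [404. 240.]
 [381. 242.]
 [382. 262.]
 [402. 256.]]
scene cam at [0.85 0.35 0.76]
[[241. 199.]
 [250. 185.]
 [233. 196.]
 [254. 188.]
 [253. 196.]
 [236. 207.]]
```

View pics/m2.png

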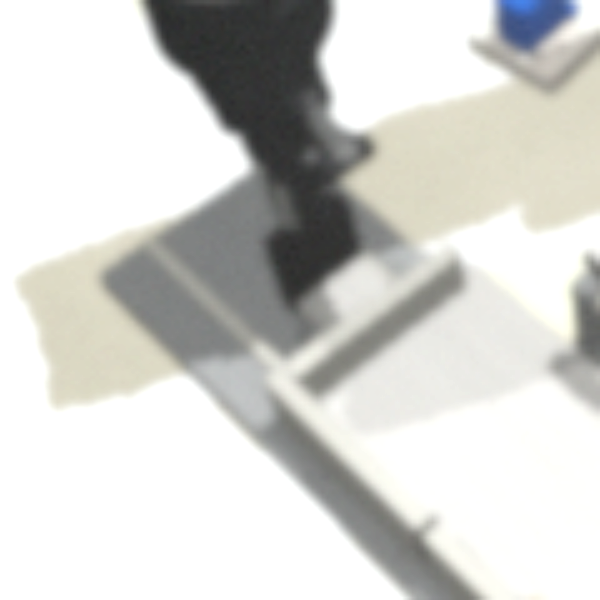

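{"op": "step_arm", "data": {"increments": [[[0,0,0],[0,0,0],0.06],[[0,0,0],[0,0,0],0.06],[[0,0,0],[0,0,0],0.06],[[0,0,0],[0,0,0],0.06],[[0,0,0.25],[0,0,0],0.06],[[0,0,0.25],[0,0,0],0.06],[[0,0,0],[0,0,0],1],[[0,0,0],[0,0,0],1],[[0,0,0],[0,0,0],1],[[0,0,0],[0,0,0],1],[[0,0,0],[0,0,0],1]]}}

```text
t: 10.77
ee_pos: [0.6313, -0.1649, 0.035]
ee_rot: [[-0.999, -0.045, -0.001], [-0.045, 0.999, 0.0], [0.001, 0.0, -1.0]]
wrist_force: [0.3, -0.2, -6.4]
gripper_width: 0.0117
finger_force: 59.8
```

{"op": "step_arm", "data": {"increments": [[[0,-0.2,0],[0,0,0],1],[[0,-0.3,0],[0,0,0],1],[[0,-0.3,0],[0,0,0],1],[[0,-0.3,0],[0,0,0],1],[[0,-0.3,0],[0,0,0],1],[[0,-0.2,0],[0,0,0],1],[[0,0,0],[0,0,0],1]]}}

```text
t: 11.35
ee_pos: [0.6334, -0.2161, 0.0351]
ee_rot: [[-0.999, -0.043, -0.0], [-0.043, 0.999, -0.002], [0.0, -0.002, -1.0]]
wrist_force: [-0.1, -3.9, -11.3]
gripper_width: 0.0117
finger_force: 59.2
```

{"op": "step_arm", "data": {"increments": [[[0,-0.2,0],[0,0,0],1],[[0,-0.2,0],[0,0,0],1],[[0,-0.2,0],[0,0,0],1],[[0,-0.2,0],[0,0,0],1],[[0,0,0],[0,0,0],1]]}}

```text
t: 11.77
ee_pos: [0.6344, -0.2392, 0.0351]
ee_rot: [[-0.999, -0.043, -0.001], [-0.043, 0.999, -0.001], [0.001, -0.001, -1.0]]
wrist_force: [-3.2, -1.4, -11.8]
gripper_width: 0.012
finger_force: 59.3
```

{"op": "step_arm", "data": {"increments": [[[0,-0.2,0],[0,0,0],1],[[0,-0.2,0],[0,0,0],1],[[0,-0.2,0],[0,0,0],1],[[0,-0.2,0],[0,0,0],1],[[0,0,0],[0,0,0],1]]}}

```text
t: 12.18
ee_pos: [0.6353, -0.2626, 0.0351]
ee_rot: [[-0.999, -0.044, -0.001], [-0.044, 0.999, -0.001], [0.001, -0.001, -1.0]]
wrist_force: [-3.7, -1.3, -11.2]
gripper_width: 0.0121
finger_force: 59.3
```

{"op": "step_arm", "data": {"increments": [[[0,-0.25,0],[0,0,0],1],[[0,-0.25,0],[0,0,0],1],[[0,-0.25,0],[0,0,0],1],[[0,-0.25,0],[0,0,0],1],[[0,-0.1,0],[0,0,0],1],[[0,0,0],[0,0,0],1]]}}

```text
t: 12.68
ee_pos: [0.6364, -0.2901, 0.035]
ee_rot: [[-0.999, -0.046, -0.004], [-0.046, 0.999, 0.006], [0.004, 0.006, -1.0]]
wrist_force: [-8.6, 8.9, -4.3]
gripper_width: 0.0118
finger_force: 60.8
```

{"op": "step_arm", "data": {"increments": [[[0,-0.15,0],[0,0,0],1],[[0,-0.1,0],[0,0,0],1],[[0,0,0],[0,0,0],1]]}}

```text
t: 12.93
ee_pos: [0.6363, -0.2899, 0.0349]
ee_rot: [[-0.999, -0.049, -0.008], [-0.049, 0.999, 0.016], [0.007, 0.016, -1.0]]
wrist_force: [-14.3, 23.1, 5.3]
gripper_width: 0.0123
finger_force: 61.9
```

{"op": "step_arm", "data": {"increments": [[[0,0,0],[0,0,0],0.2],[[0,0,0],[0,0,0],0.2],[[0,0,-0.3],[0,0,0],0.2],[[0,0,-0.7],[0,0,0],0.2],[[0,0,-0.9],[0,0,0],0.2],[[0,0,-0.9],[0,0,0],0.2],[[0,0,-0.9],[0,0,0],0.2],[[0,0,-0.9],[0,0,0],0.2],[[0.7,0.6,-0.9],[0,0,0],0.2],[[0.8,0.7,-0.9],[0,0,0],0],[[0.8,0.7,-0.8],[0,0,0],0],[[0.8,0.7,0],[0,0,0],-0.2],[[0.6,0.6,0],[0,0,0],-0.2],[[0,0,0],[0,0,0],-0.2],[[0,0,0],[0,0,0],-0.2]]}}

```text
t: 14.18
ee_pos: [0.5242, -0.2086, 0.2546]
ee_rot: [[-0.999, -0.045, 0.006], [-0.045, 0.999, -0.002], [-0.006, -0.003, -1.0]]
wrist_force: [-0.2, -0.4, 1.3]
gripper_width: 0.0513
finger_force: 0.0
```

Run:
```python
from h import *
s=bot.sense();im=bot.camera('wrist');cv2.imwrite('pics/w3.png',im);p,W=wristcam(s);np.savez('w3',W=W)
for q,z in(('carriage_handle',.073),('corner',.03),('tip',.063),('mark',.058),('toy1',0),('toy1_front',.014),('lever_ball',.124)):
    for d in bot.tip_of('wrist',q)[:3]:print(q,d['conf'],d['position'],plane(p,W,[d['position'][::-1]],z).round(3))
print(s['ee_pos'],s['ee_rot'].round(3))
```

```text
carriage_handle 0.69 [259.2, 245.3] [[ 0.636 -0.287  0.073]]
corner 0.93 [281.8, 295.1] [[ 0.689 -0.231  0.03 ]]
tip 0.78 [301.5, 536.5] [[0.682 0.069 0.063]]
mark 0.86 [298.7, 373.9] [[ 0.692 -0.13   0.058]]
toy1 0.9 [13.4, 501.3] [[ 0.355 -0.01   0.   ]]
toy1 0.83 [94.5, 571.8] [[0.437 0.092 0.   ]]
toy1 0.64 [75.5, 300.2] [[ 0.43  -0.234  0.   ]]
lever_ball 0.42 [301.2, 535.5] [[0.643 0.021 0.124]]
[ 0.52421634 -0.2085842   0.25460859] [[-0.999 -0.045  0.006]
 [-0.045  0.999 -0.002]
 [-0.006 -0.003 -1.   ]]
```

View pics/w3.png

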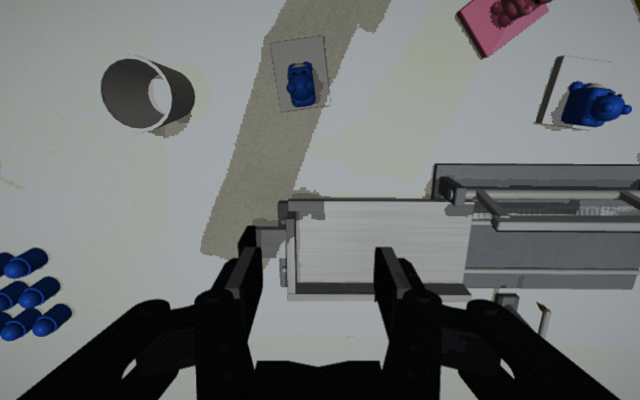

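Run:
```python
from h import *
p=bot.camera_params('wrist');W=np.load('w3.npz')['W'];im=cv2.imread('pics/w3.png')
A=plane(p,W,[(270,43),(323,36),(330,105),(281,112)],.014);print(A.round(3),A.mean(0).round(4))
for i in range(4):
    d=A[(i+1)%4]-A[i];print(np.hypot(*d[:2]).round(4),np.degrees(np.arctan2(d[1],d[0])).round(1))
B=plane(p,W,[(565,56),(613,62),(537,122)],.014);print(B.round(3))
E=plane(p,W,[(297,296),(470,296)],.03);F=plane(p,W,[(300,201),(470,203)],.03);print('fence top edge@58',plane(p,W,[(298,293),(470,293),(293,300),(470,300)],.058).round(4),'deck near',F.round(4))
a=cv2.resize(im[20:130,250:350],(400,440));b=cv2.resize(im[40:150,520:640],(400,367));b=cv2.copyMakeBorder(b,0,73,0,0,0)
cv2.imwrite('pics/c.png',cv2.convertScaleAbs(np.hstack([a,b]),alpha=1.5))
```

```text
[[ 0.399 -0.268  0.014]
 [ 0.389 -0.209  0.014]
 [ 0.462 -0.197  0.014]
 [ 0.472 -0.254  0.014]] [ 0.4304 -0.2319  0.014 ]
0.0595 99.5
0.0741 9.3
0.0583 -79.5
0.0752 -169.9
[[0.397 0.063 0.014]
 [0.401 0.118 0.014]
 [0.47  0.049 0.014]]
fence top edge@58 [[ 0.6881 -0.2254  0.058 ]
 [ 0.6776 -0.0118  0.058 ]
 [ 0.6984 -0.2314  0.058 ]
 [ 0.6876 -0.0101  0.058 ]] deck near [[ 0.5766 -0.2278  0.03  ]
 [ 0.5694 -0.0192  0.03  ]]
```

View pics/c.png

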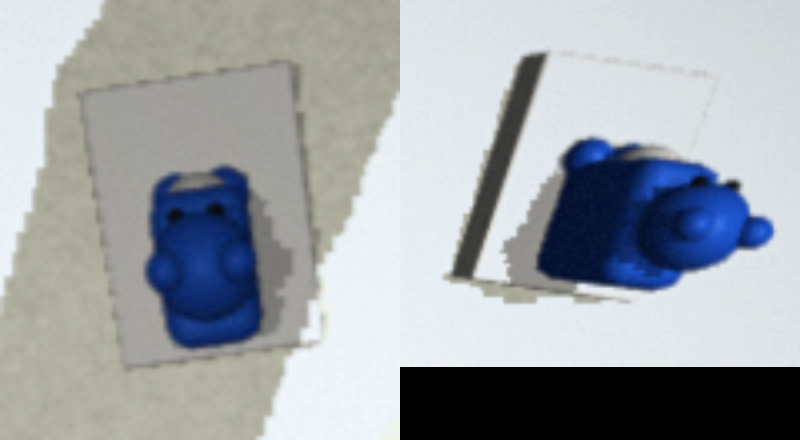

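{"op": "step_arm", "data": {"increments": [[[0,0,0.9],[0,0,0],1],[[0,0,0.9],[0,0,0],1],[[0,0,0.9],[0,0,0],1],[[0,0,0.9],[0,0,0],1],[[0,0,0.9],[0,0,0],1],[[0,0,0.9],[0,0,0],1],[[0,0,0.9],[0,0,0],1],[[0,0,0.6],[0,0,0],1],[[0,0,0.2],[0,0,0],1],[[0,0,0.2],[0,0,0],1],[[0,0,0.1],[0,0,0],1],[[0,0,0],[0,0,0],1]]}}

```text
t: 15.58
ee_pos: [0.5233, -0.2077, 0.0299]
ee_rot: [[-0.999, -0.045, 0.001], [-0.045, 0.999, -0.0], [-0.001, -0.0, -1.0]]
wrist_force: [0.4, -0.7, 0.8]
gripper_width: 0.0001
finger_force: 0.0
```

{"op": "step_arm", "data": {"increments": [[[0,0,0.3],[0,0,0],1],[[0,0,0.3],[0,0,0],1],[[0,0,0.1],[0,0,0],1],[[0,0,0],[0,0,0],1]]}}

```text
t: 15.92
ee_pos: [0.5221, -0.2072, 0.0076]
ee_rot: [[-0.999, -0.045, -0.002], [-0.045, 0.999, 0.001], [0.001, 0.001, -1.0]]
wrist_force: [-0.8, -0.0, -0.2]
gripper_width: 0.0
finger_force: 0.0
```

{"op": "step_arm", "data": {"increments": [[[0,0,0.1],[0,0,0],1],[[0,0,0.1],[0,0,0],1],[[0,0,0.1],[0,0,0],1],[[0,0,0.1],[0,0,0],1],[[0,0,0],[0,0,0],1]]}}

```text
t: 16.33
ee_pos: [0.5224, -0.2073, -0.0041]
ee_rot: [[-0.999, -0.045, -0.001], [-0.045, 0.999, 0.0], [0.001, 0.0, -1.0]]
wrist_force: [-1.0, -0.7, 0.0]
gripper_width: -0.0001
finger_force: 0.0
```

{"op": "step_arm", "data": {"increments": [[[0,0,0.1],[0,0,0],1],[[0,0,0.1],[0,0,0],1],[[0,0,0.1],[0,0,0],1],[[0,0,0.1],[0,0,0],1],[[0,0,0],[0,0,0],1]]}}

```text
t: 16.75
ee_pos: [0.5223, -0.2073, -0.0162]
ee_rot: [[-0.999, -0.045, -0.001], [-0.045, 0.999, 0.0], [0.001, 0.0, -1.0]]
wrist_force: [0.3, 0.6, -0.5]
gripper_width: 0.0001
finger_force: 0.0
```

{"op": "step_arm", "data": {"increments": [[[0,0,0.1],[0,0,0],1],[[0,0,0.1],[0,0,0],1],[[0,0,0.1],[0,0,0],1],[[0,0,0.1],[0,0,0],1],[[0,0,0],[0,0,0],1]]}}

```text
t: 17.17
ee_pos: [0.5228, -0.2075, -0.0275]
ee_rot: [[-0.999, -0.045, -0.0], [-0.045, 0.999, 0.0], [0.0, 0.0, -1.0]]
wrist_force: [0.0, 1.0, 0.1]
gripper_width: 0.0002
finger_force: 0.0
```

{"op": "step_arm", "data": {"increments": [[[0,0,0.08],[0,0,0],1],[[0,0,0.08],[0,0,0],1],[[0,0,0.08],[0,0,0],1],[[0,0,0],[0,0,0],1]]}}

```text
t: 17.5
ee_pos: [0.523, -0.2076, -0.028]
ee_rot: [[-0.999, -0.044, -0.0], [-0.044, 0.999, 0.002], [0.0, 0.002, -1.0]]
wrist_force: [-23.0, 8.9, 81.9]
gripper_width: 0.0001
finger_force: 41.2
```

{"op": "step_arm", "data": {"increments": [[[0,0,-0.3],[0,0,0],1],[[0,0,-0.8],[0,0,0],-0.2],[[0,0,-0.9],[0,0,0],-0.2],[[0,0,-0.9],[0,0,0],-0.2],[[0,0,-0.9],[0,0,0],-0.2],[[0,0,-0.9],[0,0,0],-0.2],[[0,0,0],[0,0,-0.7],-0.2],[[0,0,0],[0,0,-0.7],-0.2],[[0,0,0],[0,0,0],-0.2]]}}

```text
t: 18.25
ee_pos: [0.523, -0.2075, 0.1067]
ee_rot: [[-0.986, -0.168, 0.001], [-0.168, 0.986, -0.0], [-0.001, -0.0, -1.0]]
wrist_force: [-0.3, 0.3, -0.3]
gripper_width: 0.0508
finger_force: 0.0
```

Run:
```python
from h import *
plan([.444,-.2296,-.006]);print(bot.sense()['ee_pos'])
```

```text
yaw 0.169 {'shift': array([ 2.72, -0.28,  3.76])} F [-0.3  0.3 -0.3]
[ 0.52303904 -0.20754811  0.10674456]
```

{"op": "step_arm", "data": {"increments": [[[0.9,-0.09,0],[0,0,0],-0.2],[[0.9,-0.09,0],[0,0,0],-0.2],[[0.92,-0.1,0],[0,0,0],-0.2],[[0,0,0.8],[0,0,0],-0.2],[[0,0,0.8],[0,0,0],-0.2],[[0,0,0.8],[0,0,0],-0.2],[[0,0,0.8],[0,0,0],-0.2],[[0,0,0.56],[0,0,0],-0.2],[[0,0,0],[0,0,0],-0.2]]}}

```text
t: 19.0
ee_pos: [0.441, -0.2281, -0.0097]
ee_rot: [[-0.986, -0.165, -0.006], [-0.165, 0.986, 0.002], [0.005, 0.003, -1.0]]
wrist_force: [-0.6, -0.7, 0.0]
gripper_width: 0.0512
finger_force: 0.0
```

Run:
```python
from h import *
plan([.444,-.2296,-.006]);im=bot.camera('wrist');cv2.imwrite('pics/g1.png',im)
m=cv2.inRange(cv2.cvtColor(im,cv2.COLOR_BGR2HSV),(105,120,40),(130,255,255))
n,l,st,c=cv2.connectedComponentsWithStats(m);print(st[1:][st[1:,4]>150],c[1:][st[1:,4]>150].round())
```

```text
yaw 0.165 {'shift': array([-0.09, -0.06, -0.12])} F [-0.6 -0.7  0. ]
[[ 267  209   88  158 9439]] [[311. 297.]]
```

Toy sits centred between the fingers; close and lift.

{"op": "step_arm", "data": {"increments": [[[0,0,0],[0,0,0],1],[[0,0,0],[0,0,0],1],[[0,0,0],[0,0,0],1],[[0,0,0],[0,0,0],1],[[0,0,-0.4],[0,0,0],1],[[0,0,-0.8],[0,0,0],1],[[0,0,-0.9],[0,0,0],1],[[0,0,-0.9],[0,0,0],1],[[0,0,-0.9],[0,0,0],1],[[0,0,0],[0,0,0.7],1],[[0,0,0],[0,0,0.7],1],[[0,0,0],[0,0,0],1]]}}

```text
t: 20.05
ee_pos: [0.444, -0.2293, 0.112]
ee_rot: [[-0.999, -0.043, 0.002], [-0.043, 0.999, -0.0], [-0.002, -0.0, -1.0]]
wrist_force: [-0.2, 0.7, -1.0]
gripper_width: 0.0251
finger_force: 59.0
```

Run:
```python
from h import *
im=bot.camera('side');cv2.imwrite('pics/sg.png',cv2.resize(im[120:340,230:450],(600,600)))
import math
y=.043;ex=np.array([math.cos(y),math.sin(y)]);ey=np.array([-math.sin(y),math.cos(y)])
c=np.array([.689,-.231])
for dx,dy in((-.044,.040),(-.038,.03)):
    o=c+ex*(dx+.014)+ey*dy;print(o.round(4));plan([*o,.1],.043)
```

```text
[ 0.6573 -0.1923]
yaw 0.046 {'wz_total': np.float64(0.035), 'shift': array([-7.17,  0.92,  0.38])} F [ 0.7  0.4 -1.6]
[ 0.6637 -0.2021]
yaw 0.046 {'wz_total': np.float64(0.035), 'shift': array([-7.37,  0.59,  0.38])} F [ 0.7  0.4 -1.6]
```

View pics/sg.png

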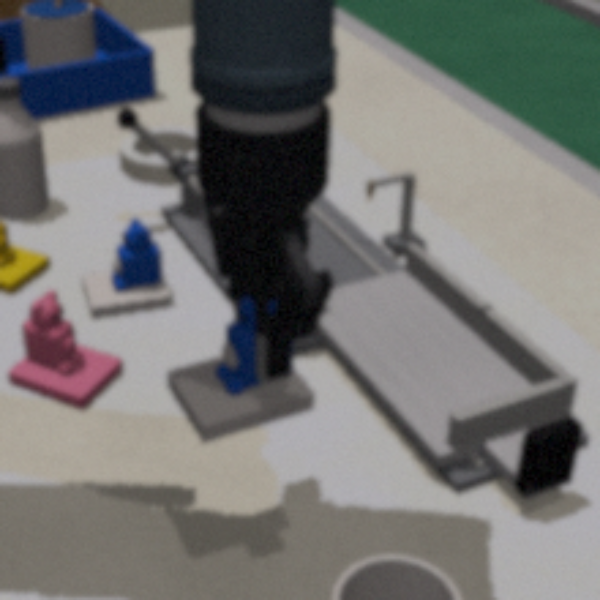

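{"op": "step_arm", "data": {"increments": [[[-0.8,0.1,0],[0,0,0.035],1],[[-0.8,0.1,0],[0,0,0],1],[[-0.8,0.1,0],[0,0,0],1],[[-0.8,0.1,0],[0,0,0],1],[[-0.8,0.1,0],[0,0,0],1],[[-0.8,0.1,0],[0,0,0],1],[[-0.8,0.1,0],[0,0,0],1],[[-0.8,0.1,0],[0,0,0],1],[[-0.7,0.1,0],[0,0,0],1],[[0,0,0],[0,0,0],1],[[0,0,0],[0,0,0],1]]}}

```text
t: 21.02
ee_pos: [0.6556, -0.1925, 0.1099]
ee_rot: [[-0.999, -0.045, -0.001], [-0.045, 0.999, 0.001], [0.001, 0.001, -1.0]]
wrist_force: [-0.4, -0.2, -1.4]
gripper_width: 0.0252
finger_force: 58.9
```

Run:
```python
from h import *
plan([.6573,-.1923,.025],.043);print(bot.sense()['ee_pos'])
```

```text
yaw 0.045 {'wz_total': np.float64(0.02), 'shift': array([-0.06,  0.  ,  2.83])} F [-0.4 -0.2 -1.4]
[ 0.65557371 -0.19248442  0.10987345]
```

{"op": "step_arm", "data": {"increments": [[[0,0,0.6],[0,0,0],1],[[0,0,0.7],[0,0,0],1],[[0,0,0.7],[0,0,0],1],[[0,0,0.5],[0,0,0],1],[[0,0,0.2],[0,0,0],1],[[0,0,0.1],[0,0,0],1],[[0,0,0],[0,0,0],1]]}}

```text
t: 21.6
ee_pos: [0.6551, -0.1937, 0.0265]
ee_rot: [[-0.999, -0.042, -0.0], [-0.042, 0.999, -0.0], [0.0, -0.0, -1.0]]
wrist_force: [0.3, -0.6, -0.5]
gripper_width: 0.0251
finger_force: 59.0
```

{"op": "step_arm", "data": {"increments": [[[0,0,0.1],[0,0,0],1],[[0,0,0.08],[0,0,0],1],[[0,0,0],[0,0,0],1]]}}

```text
t: 21.85
ee_pos: [0.6567, -0.194, 0.0247]
ee_rot: [[-0.999, -0.042, 0.002], [-0.042, 0.999, -0.0], [-0.002, -0.001, -1.0]]
wrist_force: [-6.8, 1.0, 14.4]
gripper_width: 0.0254
finger_force: 61.3
```

{"op": "step_arm", "data": {"increments": [[[0,0,-0.05],[0,0,0],1],[[-0.1,0,0],[0,0,0],1],[[-0.1,0,0],[0,0,0],1],[[-0.1,0,0],[0,0,0],1],[[0,0,0],[0,0,0],1]]}}

```text
t: 22.27
ee_pos: [0.6646, -0.1943, 0.0248]
ee_rot: [[-0.999, -0.041, 0.0], [-0.041, 0.999, -0.001], [-0.0, -0.001, -1.0]]
wrist_force: [-6.1, -0.5, 11.8]
gripper_width: 0.0252
finger_force: 60.8
```

{"op": "step_arm", "data": {"increments": [[[0,-0.1,0],[0,0,0],1],[[0,-0.1,0],[0,0,0],1],[[0,-0.1,0],[0,0,0],1],[[0,0,0],[0,0,0],1]]}}

```text
t: 22.6
ee_pos: [0.6647, -0.1965, 0.0249]
ee_rot: [[-0.999, -0.044, -0.002], [-0.044, 0.999, 0.007], [0.002, 0.007, -1.0]]
wrist_force: [-10.7, 11.9, 18.7]
gripper_width: 0.0255
finger_force: 61.7
```

{"op": "step_arm", "data": {"increments": [[[0,0,-0.06],[0,0,0],1],[[0,-0.1,0],[0,0,0],1],[[0,0,0],[0,0,0],1]]}}

```text
t: 22.85
ee_pos: [0.6653, -0.2009, 0.025]
ee_rot: [[-0.999, -0.042, -0.001], [-0.042, 0.999, 0.006], [0.0, 0.006, -1.0]]
wrist_force: [-3.8, 9.3, 6.6]
gripper_width: 0.0251
finger_force: 60.2
```

{"op": "step_arm", "data": {"increments": [[[-0.1,0,0],[0,0,0],1],[[-0.05,0,0],[0,0,0],1],[[0,0,0],[0,0,0],1]]}}

```text
t: 23.1
ee_pos: [0.6651, -0.2009, 0.025]
ee_rot: [[-0.999, -0.041, -0.01], [-0.041, 0.999, 0.007], [0.01, 0.007, -1.0]]
wrist_force: [-18.2, 11.6, 19.9]
gripper_width: 0.0252
finger_force: 62.0
```

Run:
```python
from h import *
s=bot.sense();im=bot.camera('wrist');cv2.imwrite('pics/p1.png',im)
cv2.imwrite('pics/p1c.png',cv2.convertScaleAbs(cv2.resize(im[100:350,170:520],(784,560)),alpha=1.4))
```

```text
(no output)
```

View pics/p1c.png

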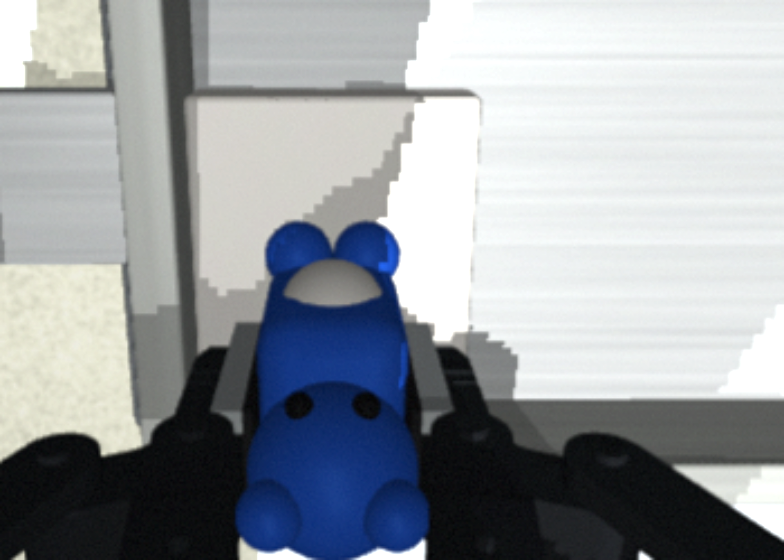

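{"op": "step_arm", "data": {"increments": [[[0,0,-0.04],[0,0,0],1],[[0,0,0],[0,0,0],0.2],[[0,0,0],[0,0,0],0.2],[[0,0,0],[0,0,0],0.2],[[0,0,-0.3],[0,0,0],0.2],[[0,0,-0.4],[0,0,0],0.2],[[0,0,-0.6],[0,0,0],0.1],[[0,0,-0.9],[0,0,0],0],[[0,0,-0.9],[0,0,0],0],[[0,0,-0.9],[0,0,0],0],[[0,0,-0.9],[0,0,0],0],[[0,0,-0.9],[0,0,0],-0.2],[[0.8,0.4,-0.6],[0,0,0],-0.2],[[0.9,0.5,0],[0,0,0],-0.2],[[0.9,0.5,0],[0,0,0],-0.2],[[0.9,0.5,0],[0,0,0],-0.2],[[0.5,0,0],[0,0,0],-0.2],[[0,0,0],[0,0,0],-0.2],[[0,0,0],[0,0,0],-0.2]]}}

```text
t: 24.73
ee_pos: [0.5479, -0.1539, 0.2194]
ee_rot: [[-0.999, -0.041, 0.003], [-0.041, 0.999, -0.001], [-0.003, -0.001, -1.0]]
wrist_force: [0.9, -0.4, -0.2]
gripper_width: 0.0515
finger_force: 0.0
```

Run:
```python
from h import *
s=bot.sense();im=bot.camera('wrist');cv2.imwrite('pics/w4.png',im);p,W=wristcam(s);np.savez('w4',W=W)
print(s['ee_pos'])
for q,z in(('corner',.03),('tip',.063),('mark',.058),('carriage_handle',.073),('toy1',.03),('toy1',0)):
    for d in bot.tip_of('wrist',q)[:4]:print(q,round(d['conf'],2),d['position'],plane(p,W,[d['position'][::-1]],z).round(3))
a=cv2.resize(im[180:330,240:400],(400,375));m=im[20:170,480:640];b=cv2.resize(m,(400,375))
cv2.imwrite('pics/w4c.png',cv2.convertScaleAbs(np.hstack([a,b]),alpha=1.3))
```

```text
[ 0.54788639 -0.15385115  0.2194365 ]
tip 0.73 [252.8, 184.0] [[ 0.641 -0.292  0.063]]
tip 0.68 [300.9, 510.4] [[0.685 0.067 0.063]]
mark 0.89 [296.3, 331.5] [[ 0.691 -0.132  0.058]]
carriage_handle 0.75 [256.9, 185.0] [[ 0.641 -0.287  0.073]]
toy1 0.94 [248.9, 275.3] [[ 0.648 -0.199  0.03 ]]
toy1 0.91 [67.9, 547.0] [[0.439 0.07  0.03 ]]
toy1 0.94 [248.9, 275.3] [[ 0.663 -0.202  0.   ]]
toy1 0.91 [67.9, 547.0] [[0.436 0.089 0.   ]]
```

View pics/w4c.png

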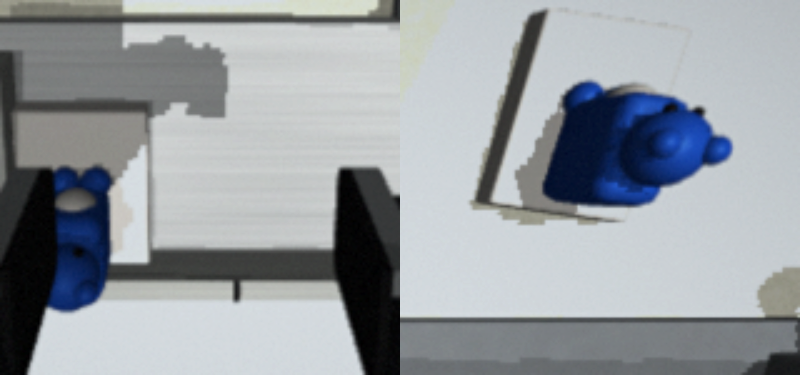

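Run:
```python
from h import *
p=bot.camera_params('wrist');W=np.load('w4.npz')['W']
y=.042;R=np.array([[np.cos(y),np.sin(y)],[-np.sin(y),np.cos(y)]])
A=plane(p,W,[(245.2,223.5),(300,223.2),(299.5,284.5)],.044)[:,:2];print('A',A.round(4));c=(A[0]+A[2])/2
print('A centre',c.round(4),'yaw',np.arctan2(*(A[1]-A[0])[[0,1]]*[-1,1]))
F=plane(p,W,[(300,292),(370,292)],.058)[:,:2];D=plane(p,W,[(300,280.5),(370,280.5)],.03)[:,:2];print('fence top inner',F.round(4),'foot',D.round(4))
for n in(c,F[0],D[0],np.array([.689,-.231])):print((R@n).round(4))
B=plane(p,W,[(538.8,24),(596,32),(516.8,100.8)],.014)[:,:2];print('B',B.round(4))
u=B[1]-B[0];v=B[2]-B[0];print(np.hypot(*u),np.hypot(*v),np.degrees(np.arctan2(u[1],u[0]))-90,np.degrees(np.arctan2(v[1],v[0])),(B[1]+B[2])/2)
```

```text
A [[ 0.6123 -0.2302]
 [ 0.6094 -0.1701]
 [ 0.6857 -0.1687]]
A centre [ 0.649  -0.1995] yaw 0.04836434817688887
fence top inner [[ 0.6867 -0.1674]
 [ 0.6833 -0.0887]] foot [[ 0.6888 -0.1688]
 [ 0.6851 -0.0845]]
[ 0.6401 -0.2265]
[ 0.6791 -0.196 ]
[ 0.6811 -0.1975]
[ 0.6787 -0.2597]
B [[0.3974 0.062 ]
 [0.4025 0.1209]
 [0.4715 0.0561]]
0.05912393734326183 0.07428959119301154 -4.884057412307612 -4.54158477333944 [0.43698004 0.0885194 ]
```

Run:
```python
from h import *
plan([.451,.0874,.12],-.082)
```

```text
yaw 0.042 {'wz_total': np.float64(1.418), 'shift': array([3.87, 7.73, 3.25])} F [0.1 0.2 0.9]
```

{"op": "step_arm", "data": {"increments": [[[0,0,0],[0,0,0.709],-0.2],[[0,0,0],[0,0,0.709],-0.2],[[0.43,0.86,0],[0,0,0],-0.2],[[0.43,0.86,0],[0,0,0],-0.2],[[0.43,0.86,0],[0,0,0],-0.2],[[0.43,0.86,0],[0,0,0],-0.2],[[0.43,0.86,0],[0,0,0],-0.2],[[0.43,0.86,0],[0,0,0],-0.2],[[0.43,0.86,0],[0,0,0],-0.2],[[0.43,0.86,0],[0,0,0],-0.2],[[0.43,0.85,0],[0,0,0],-0.2],[[0,0,0.8],[0,0,0],-0.2],[[0,0,0.8],[0,0,0],-0.2],[[0,0,0.8],[0,0,0],-0.2],[[0,0,0.8],[0,0,0],-0.2],[[0,0,0],[0,0,0],-0.2]]}}

```text
t: 26.42
ee_pos: [0.4476, 0.0871, 0.1181]
ee_rot: [[-0.997, 0.081, -0.007], [0.081, 0.997, -0.002], [0.006, -0.003, -1.0]]
wrist_force: [-1.2, 0.2, 0.2]
gripper_width: 0.0511
finger_force: 0.0
```

Run:
```python
from h import *
plan([.451,.0874,-.008],-.082)
im=bot.camera('wrist');print(bot.search_frame('wrist','toy1')[:2])
m=cv2.inRange(cv2.cvtColor(im,cv2.COLOR_BGR2HSV),(105,120,40),(130,255,255))
n,l,st,c=cv2.connectedComponentsWithStats(m);print(st[1:][st[1:,4]>150],c[1:][st[1:,4]>150].round())
```

```text
yaw -0.082 {'wz_total': np.float64(0.005), 'shift': array([-0.11,  0.02,  4.2 ])} F [-1.2  0.2  0.2]
[{'extent': [284.1, 131.9, 352.4, 227.3], 'conf': 0.98}, {'extent': [122.4, 17.4, 243.0, 144.4], 'conf': 0.94}]
[[ 297  162   40   67 1970]] [[317. 198.]]
```

{"op": "step_arm", "data": {"increments": [[[-0.11,0,0.6],[0,0,0],-0.2],[[0,0,0.8],[0,0,0],-0.2],[[0,0,0.8],[0,0,0],-0.2],[[0,0,0.8],[0,0,0],-0.2],[[0,0,0.8],[0,0,0],-0.2],[[0,0,0.4],[0,0,0],-0.2],[[0,0,0],[0,0,0],-0.2],[[0,0,0],[0,0,0],1],[[0,0,0],[0,0,0],1],[[0,0,0],[0,0,0],1],[[0,0,0],[0,0,0],1]]}}

```text
t: 27.43
ee_pos: [0.4555, 0.0877, -0.0027]
ee_rot: [[-0.997, 0.082, 0.004], [0.082, 0.997, 0.001], [-0.003, 0.001, -1.0]]
wrist_force: [0.3, -1.2, 7.3]
gripper_width: 0.0253
finger_force: 59.5
```

{"op": "step_arm", "data": {"increments": [[[0,0,-0.4],[0,0,0],1],[[0,0,-0.9],[0,0,0],1],[[0,0,-0.9],[0,0,0],1],[[0,0,-0.9],[0,0,0],1],[[0,0,-0.9],[0,0,0],1],[[0,0,-0.9],[0,0,0],1],[[0,0,0],[0,0,-0.709],1],[[0,0,0],[0,0,-0.709],1],[[0,0,0],[0,0,0],1]]}}

```text
t: 28.18
ee_pos: [0.4541, 0.0876, 0.1439]
ee_rot: [[-0.999, -0.044, 0.002], [-0.044, 0.999, 0.001], [-0.002, 0.001, -1.0]]
wrist_force: [-0.4, -1.0, -1.1]
gripper_width: 0.0253
finger_force: 59.2
```

Run:
```python
from h import *
plan([.6562,-.133,.1],.042);print(bot.sense()['gripper_width'])
```

```text
yaw 0.044 {'wz_total': np.float64(0.023), 'shift': array([-6.42, -7.63,  1.46])} F [-0.4 -1.  -1.1]
0.025298509277058862
```

{"op": "step_arm", "data": {"increments": [[[0,-0.85,0],[0,0,0],1],[[0,-0.85,0],[0,0,0],1],[[-0.5,-0.85,0],[0,0,0],1],[[-0.8,-0.85,0],[0,0,0],1],[[-0.8,-0.85,0],[0,0,0],1],[[-0.8,-0.85,0],[0,0,0],1],[[-0.8,-0.85,0],[0,0,0],1],[[-0.8,-0.85,0],[0,0,0],1],[[-0.8,-0.83,0],[0,0,0],1],[[-0.8,0,0],[0,0,0],1],[[-0.3,0,0],[0,0,0],1],[[0,0,0],[0,0,0],1],[[0,0,0],[0,0,0],1]]}}

```text
t: 29.27
ee_pos: [0.6545, -0.1328, 0.1421]
ee_rot: [[-0.999, -0.041, -0.001], [-0.041, 0.999, 0.0], [0.001, 0.0, -1.0]]
wrist_force: [-0.1, -0.5, -2.4]
gripper_width: 0.0256
finger_force: 59.3
```

Run:
```python
from h import *
plan([.6562,-.133,.031],.042);print(bot.sense()['ee_pos'])
```

```text
yaw 0.041 {'wz_total': np.float64(-0.011), 'shift': array([-0.06, -0.01,  3.7 ])} F [-0.1 -0.5 -2.4]
[ 0.65445987 -0.13282402  0.14208861]
```

{"op": "step_arm", "data": {"increments": [[[0,0,0.7],[0,0,0],1],[[0,0,0.8],[0,0,0],1],[[0,0,0.8],[0,0,0],1],[[0,0,0.8],[0,0,0],1],[[0,0,0.4],[0,0,0],1],[[0,0,0.1],[0,0,0],1],[[0,0,0],[0,0,0],1]]}}

```text
t: 29.85
ee_pos: [0.6541, -0.133, 0.0343]
ee_rot: [[-0.999, -0.042, -0.002], [-0.042, 0.999, 0.0], [0.002, 0.0, -1.0]]
wrist_force: [0.2, 0.0, -1.5]
gripper_width: 0.0249
finger_force: 59.4
```

{"op": "step_arm", "data": {"increments": [[[0,0,0.1],[0,0,0],1],[[0,0,0.1],[0,0,0],1],[[0,0,0],[0,0,0],1]]}}

```text
t: 30.1
ee_pos: [0.6555, -0.1333, 0.0293]
ee_rot: [[-0.999, -0.042, 0.001], [-0.042, 0.999, -0.0], [-0.001, -0.0, -1.0]]
wrist_force: [-0.7, 0.1, -1.2]
gripper_width: 0.025
finger_force: 59.4
```

{"op": "step_arm", "data": {"increments": [[[0,0,0.08],[0,0,0],1],[[0,0,0.03],[0,0,0],1],[[0,0,0],[0,0,0],1]]}}

```text
t: 30.35
ee_pos: [0.6559, -0.1334, 0.0274]
ee_rot: [[-0.999, -0.042, 0.002], [-0.042, 0.999, -0.0], [-0.002, -0.0, -1.0]]
wrist_force: [-3.8, -0.4, 10.2]
gripper_width: 0.0258
finger_force: 60.9
```

{"op": "step_arm", "data": {"increments": [[[0,-0.1,0],[0,0,0],1],[[0,-0.1,0],[0,0,0],1],[[0,-0.1,0],[0,0,0],1],[[0,0,0],[0,0,0],1]]}}

```text
t: 30.68
ee_pos: [0.6574, -0.1407, 0.0274]
ee_rot: [[-0.999, -0.042, 0.004], [-0.042, 0.999, 0.002], [-0.004, 0.002, -1.0]]
wrist_force: [-1.3, 3.3, 7.8]
gripper_width: 0.0248
finger_force: 60.5
```

{"op": "step_arm", "data": {"increments": [[[-0.1,0,-0.04],[0,0,0],1],[[-0.1,0,0],[0,0,0],1],[[-0.1,0,0],[0,0,0],1],[[-0.1,0,0],[0,0,0],1],[[0,0,0],[0,0,0],1]]}}

```text
t: 31.1
ee_pos: [0.6657, -0.1406, 0.0275]
ee_rot: [[-0.999, -0.041, -0.004], [-0.041, 0.999, 0.002], [0.004, 0.002, -1.0]]
wrist_force: [-9.3, 4.9, 13.4]
gripper_width: 0.0251
finger_force: 61.2
```

{"op": "step_arm", "data": {"increments": [[[0,-0.1,0],[0,0,0],1],[[0,-0.1,0],[0,0,0],1],[[0,0,0],[0,0,0],1]]}}

```text
t: 31.35
ee_pos: [0.666, -0.1408, 0.0276]
ee_rot: [[-0.999, -0.043, -0.005], [-0.043, 0.999, 0.009], [0.005, 0.009, -1.0]]
wrist_force: [-11.9, 14.3, 18.0]
gripper_width: 0.0255
finger_force: 61.9
```

{"op": "step_arm", "data": {"increments": [[[0.02,0,-0.08],[0,0,0],1],[[0,-0.08,0],[0,0,0],1],[[0,-0.05,0],[0,0,0],1],[[0,0,0],[0,0,0],1]]}}

```text
t: 31.68
ee_pos: [0.666, -0.1408, 0.0279]
ee_rot: [[-0.999, -0.045, -0.005], [-0.045, 0.999, 0.013], [0.004, 0.013, -1.0]]
wrist_force: [-5.7, 17.8, 3.2]
gripper_width: 0.0251
finger_force: 60.5
```

{"op": "step_arm", "data": {"increments": [[[0,0.03,0],[0,0,0],1],[[0,0,0],[0,0,0],0.2],[[0,0,0],[0,0,0],0.2],[[0,0,0],[0,0,0],0.2],[[0,0,-0.3],[0,0,0],0.2],[[0,0,-0.4],[0,0,0],0.2],[[0,0,-0.6],[0,0,0],0.2],[[0,0,-0.9],[0,0,0],0.1],[[0,0,-0.9],[0,0,0],0],[[0,0,-0.9],[0,0,0],0],[[0,0,-0.9],[0,0,0],0],[[0,0,-0.9],[0,0,0],0.1],[[0.8,-0.6,-0.6],[0,0,0],0.1],[[0.9,-0.7,0],[0,0,0],0.1],[[0.9,-0.7,0],[0,0,0],0.1],[[0.9,0,0],[0,0,0],0.1],[[0.5,0,0],[0,0,0],0.1],[[0,0,0],[0,0,0],0.1],[[0,0,0],[0,0,0],0.1]]}}

```text
t: 33.27
ee_pos: [0.5502, -0.217, 0.2224]
ee_rot: [[-0.999, -0.04, 0.002], [-0.04, 0.999, -0.001], [-0.002, -0.001, -1.0]]
wrist_force: [-0.2, 0.0, 0.1]
gripper_width: 0.0383
finger_force: 0.0
```

Run:
```python
from h import *
s=bot.sense();im=bot.camera('wrist');cv2.imwrite('pics/w5.png',im);p,W=wristcam(s);np.savez('w5',W=W)
print(s['ee_pos'])
for q,z in(('corner',.03),('tip',.063),('mark',.058),('carriage_handle',.073),('toy1',.03)):
    for d in bot.tip_of('wrist',q)[:4]:print(q,round(d['conf'],2),d['position'],plane(p,W,[d['position'][::-1]],z).round(4))
cv2.imwrite('pics/w5c.png',cv2.convertScaleAbs(cv2.resize(im[180:330,200:410],(798,570)),alpha=1.3))
```

```text
[ 0.5501591  -0.21696138  0.22241374]
corner 0.65 [278.7, 302.7] [[ 0.69   -0.2289  0.03  ]]
corner 0.17 [231.3, 382.0] [[ 0.6242 -0.1388  0.03  ]]
tip 0.88 [297.5, 564.6] [[0.6815 0.0652 0.063 ]]
carriage_handle 0.69 [251.2, 248.4] [[ 0.6348 -0.2851  0.073 ]]
toy1 0.86 [252.7, 383.8] [[ 0.6513 -0.1341  0.03  ]]
toy1 0.86 [249.7, 328.8] [[ 0.6501 -0.1992  0.03  ]]
```

View pics/w5c.png

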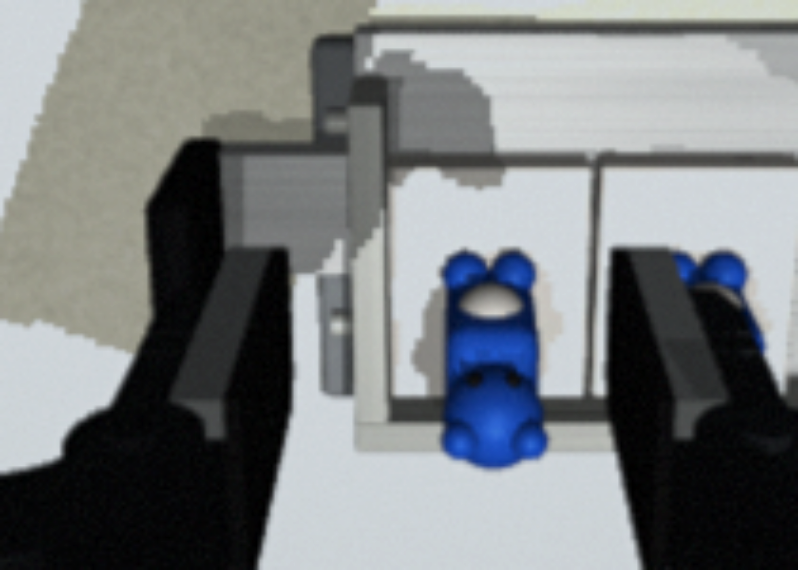

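Run:
```python
from h import *
plan([.635,-.288,.028],.042)
```

```text
yaw 0.043 {'wz_total': np.float64(0.009), 'shift': array([-2.71, -2.54,  6.43])} F [-0.  -0.2 -0.1]
```

{"op": "step_arm", "data": {"increments": [[[-0.68,-0.64,0],[0,0,0],0.1],[[-0.68,-0.64,0],[0,0,0],0.1],[[-0.68,-0.63,0],[0,0,0],0.1],[[-0.67,-0.63,0],[0,0,0],0.1],[[0,0,0.8],[0,0,0],0.1],[[0,0,0.9],[0,0,0],0.1],[[0,0,0.9],[0,0,0],0.1],[[0,0,0.9],[0,0,0],0.1],[[0,0,0.9],[0,0,0],0.1],[[0,0,0.9],[0,0,0],0.1],[[0,0,0.8],[0,0,0],0.1],[[0,0,0.3],[0,0,0],0.1],[[0,0,0],[0,0,0],0.1]]}}

```text
t: 34.65
ee_pos: [0.6325, -0.2873, 0.026]
ee_rot: [[-0.999, -0.042, -0.005], [-0.042, 0.999, 0.002], [0.005, 0.002, -1.0]]
wrist_force: [-0.0, 1.0, 0.6]
gripper_width: 0.0386
finger_force: 0.0
```

{"op": "step_arm", "data": {"increments": [[[0,0,0],[0,0,0],0.5],[[0,0,0],[0,0,0],0.6],[[0,0,0],[0,0,0],1],[[0,0,0],[0,0,0],1],[[0,0,0],[0,0,0],1]]}}

```text
t: 35.07
ee_pos: [0.6358, -0.2894, 0.0312]
ee_rot: [[-0.999, -0.042, 0.003], [-0.042, 0.999, -0.002], [-0.003, -0.002, -1.0]]
wrist_force: [0.3, -0.4, 6.0]
gripper_width: 0.0123
finger_force: 61.8
```

{"op": "step_arm", "data": {"increments": [[[0,0.1,0],[0,0,0],1],[[0,0.2,0],[0,0,0],1],[[0,0.3,0],[0,0,0],1],[[0,0.3,0],[0,0,0],1],[[0,0.3,0],[0,0,0],1],[[0,0.3,0],[0,0,0],1],[[0,0.3,0],[0,0,0],1],[[0,0.3,0],[0,0,0],1],[[0,0.3,0],[0,0,0],1],[[0,0.3,0],[0,0,0],1],[[0,0.3,0],[0,0,0],1],[[0,0.3,0],[0,0,0],1],[[0,0.3,0],[0,0,0],1],[[0,0.3,0],[0,0,0],1],[[0,0.3,0],[0,0,0],1],[[0,0.3,0],[0,0,0],1],[[0,0.2,0],[0,0,0],1],[[0,0.15,0],[0,0,0],1],[[0,0.1,0],[0,0,0],1],[[0,0,0],[0,0,0],1]]}}

```text
t: 36.73
ee_pos: [0.6298, -0.14, 0.0311]
ee_rot: [[-0.999, -0.042, 0.004], [-0.042, 0.999, -0.001], [-0.004, -0.001, -1.0]]
wrist_force: [-0.6, -0.7, 11.5]
gripper_width: 0.0127
finger_force: 62.3
```

```bash
cat > mt.py <<'E'
from h import *
y=.042
s=bot.sense();print(s['ee_pos'],s['gripper_width'])
for c in('wrist','scene','side'):
    im=bot.camera(c);p,W=wristcam(s) if c=='wrist' else fixed(c)
    r={}
    for q,z in(('tip',.063),('mark',.058)):
        r[q]=[(round(d['conf'],2),np.round(d['position'],1).tolist(),plane(p,W,[d['position'][::-1]],z)[0].round(4)) for d in bot.tip_of(c,q)[:2]]
        print(c,q,r[q])
    if r['tip'] and r['mark']:
        d=r['tip'][0][2]-r['mark'][0][2];print('  to go',(-np.sin(y)*d[0]+np.cos(y)*d[1]).round(4))
    cv2.imwrite(f'pics/mt_{c}.png',im)
E
python3 mt.py
```

```text
[ 0.6297746  -0.14003583  0.03113121] 0.012745534841822372
wrist tip [(0.66, [230.1, 619.9], array([ 0.6075, -0.0071,  0.063 ]))]
wrist mark [(0.66, [363.8, 623.5], array([0.683 , 0.0222, 0.058 ])), (0.41, [232.0, 491.4], array([ 0.6129, -0.0602,  0.058 ]))]
  to go -0.0261
scene tip [(0.69, [276.0, 284.0], array([0.6866, 0.0637, 0.063 ]))]
scene mark [(0.94, [260.4, 274.7], array([0.6775, 0.0209, 0.058 ])), (0.28, [197.7, 245.1], array([ 0.6266, -0.1566,  0.058 ]))]
  to go 0.0424
side tip [(0.56, [193.5, 365.6], array([0.6827, 0.0685, 0.063 ])), (0.17, [217.3, 361.9], array([ 0.6168, -0.0372,  0.063 ]))]
side mark []
```

{"op": "step_arm", "data": {"increments": [[[0,0.1,0],[0,0,0],1],[[0,0.2,0],[0,0,0],1],[[0,0.2,0],[0,0,0],1],[[0,0.2,0],[0,0,0],1],[[0,0.2,0],[0,0,0],1],[[0,0.2,0],[0,0,0],1],[[0,0.15,0],[0,0,0],1],[[0,0.1,0],[0,0,0],1],[[0,0,0],[0,0,0],1]]}}

```text
t: 37.93
ee_pos: [0.6281, -0.0995, 0.0311]
ee_rot: [[-0.999, -0.042, 0.004], [-0.042, 0.999, -0.001], [-0.004, -0.001, -1.0]]
wrist_force: [-1.1, 0.1, 9.8]
gripper_width: 0.0122
finger_force: 62.4
```

```bash
python3 mt.py
```

```text
[ 0.62810026 -0.09953245  0.03109349] 0.012199834447864096
wrist tip [(0.17, [277.0, 320.2], array([ 0.635 , -0.0971,  0.063 ]))]
wrist mark [(0.98, [365.3, 624.3], array([0.6823, 0.0634, 0.058 ])), (0.33, [268.0, 585.3], array([0.6274, 0.0279, 0.058 ]))]
  to go -0.1584
scene tip [(0.66, [277.2, 279.6], array([0.6949, 0.0597, 0.063 ]))]
scene mark [(0.86, [277.5, 289.7], array([0.6789, 0.0721, 0.058 ])), (0.55, [253.0, 419.2], array([0.4391, 0.2162, 0.058 ]))]
  to go -0.0131
side tip []
side mark [(0.16, [223.6, 384.4], array([ 0.6571, -0.0756,  0.058 ]))]
```

{"op": "step_arm", "data": {"increments": [[[0,0,0],[0,0,0],0.2],[[0,0,0],[0,0,0],0.2],[[0,0,0],[0,0,0],0.1],[[0,0,-0.4],[0,0,0],0.1],[[0,0,-0.9],[0,0,0],0.1],[[0,0,-0.9],[0,0,0],0.1],[[0,0,-0.9],[0,0,0],0.1],[[0,0,-0.9],[0,0,0],0.1],[[0,0,-0.9],[0,0,0],0.1],[[0,0,-0.9],[0,0,0],0.1],[[0.5,0.9,0],[0,0,0],1],[[0.5,0.9,0],[0,0,0],1],[[0.5,0.9,0],[0,0,0],1],[[0.4,0.9,0],[0,0,0],1],[[0,0.9,0],[0,0,0],1],[[0,0.9,0],[0,0,0],1],[[0,0,0],[0,0,0],1],[[0,0,0],[0,0,0],1]]}}

```text
t: 39.88
ee_pos: [0.5623, 0.062, 0.2035]
ee_rot: [[-0.999, -0.046, 0.0], [-0.046, 0.999, 0.001], [-0.0, 0.001, -1.0]]
wrist_force: [-0.6, -0.5, -0.3]
gripper_width: 0.0001
finger_force: 0.0
```

```bash
python3 mt.py
python3 - <<'E'
import cv2
im=cv2.cvtColor(cv2.imread('pics/mt_wrist.png'),cv2.COLOR_BGR2GRAY)
print(im.shape)
E
```

```text
[0.56227196 0.06198714 0.203536  ] 0.0001346164018641514
wrist tip []
wrist mark [(0.18, [236.7, 249.9], array([ 0.6287, -0.0029,  0.058 ]))]
scene tip [(0.88, [276.4, 283.5], array([0.6879, 0.0637, 0.063 ])), (0.55, [235.2, 288.3], array([ 0.6186, -0.0047,  0.063 ]))]
scene mark [(0.64, [272.0, 287.5], array([0.6745, 0.0596, 0.058 ]))]
  to go 0.0035
side tip [(0.5, [196.1, 364.8], array([0.6737, 0.0561, 0.063 ]))]
side mark [(0.61, [191.4, 366.2], array([0.6947, 0.0872, 0.058 ])), (0.57, [208.8, 343.3], array([0.5961, 0.0244, 0.058 ]))]
  to go -0.0302
(400, 640)
```

{"op": "step_arm", "data": {"increments": [[[0.4,-0.8,0],[0,0,0],1],[[0,-0.8,0],[0,0,0],1],[[0,-0.4,0],[0,0,0],1],[[0,0,0],[0,0,0],1],[[0,0,0],[0,0,0],1]]}}

```text
t: 40.75
ee_pos: [0.5534, -0.0006, 0.203]
ee_rot: [[-0.999, -0.04, 0.0], [-0.04, 0.999, 0.0], [-0.0, 0.0, -1.0]]
wrist_force: [-0.9, 0.9, 0.2]
gripper_width: 0.0001
finger_force: 0.0
```

```bash
python3 mt.py
python3 - <<'E'
from h import *
im=cv2.cvtColor(cv2.imread('pics/mt_wrist.png'),cv2.COLOR_BGR2GRAY)
s=bot.sense();p,W=wristcam(s);V=np.linalg.inv(W)
u=cv2.projectPoints(np.array([[.6825,.0635,.058],[.683,.067,.063]]),cv2.Rodrigues(V[:3,:3])[0],V[:3,3],p['mtx'],p['distortion'])[0].reshape(-1,2);print(u)
c,r=u[0].astype(int);print(c-24,r-14);print('\n'.join(' '.join('%3d'%v for v in row) for row in im[r-14:r+16:2,c-24:c+26]))
E
```

```text
[ 0.55342622 -0.00056603  0.20298197] 9.396023685260117e-05
wrist tip []
wrist mark []
scene tip [(0.64, [278.0, 283.8], array([0.6897, 0.0668, 0.063 ]))]
scene mark [(0.71, [249.1, 285.3], array([0.6439, 0.0152, 0.058 ])), (0.57, [274.3, 287.7], array([0.6775, 0.0639, 0.058 ]))]
  to go 0.0496
side tip [(0.41, [194.3, 367.0], array([0.684, 0.063, 0.063]))]
side mark [(0.66, [194.0, 366.0], array([0.687 , 0.0738, 0.058 ]))]
  to go -0.0107
[[370.94047108 296.27667055]
 [374.91216853 299.50183745]]
346 282
  6   9   8  14   9  12   9  12  17  22  22  20  19  19  24  29  32  32  35  37  40  42  41  46  43  44  45  44  43  41  37  37  34  30  60 131 175 184 185 184 184 183 133  70  53  54  52  53  53  52
  9  11   8   8   9   8  10   9  17  20  20  20  25  28  33  35  39  38  44  43  45  47  48  49  50  49  51  49  49  49  47  45  43  38  37  55  95 113 117 117 118 116  84  56  51  52  54  51  53  51
  6   6   9   9   5   5   8   6   7  14  17  22  30  34  39  41  42  46  46  48  50  54  55  57  55  56  56  57  55  55  51  51  50  46  44  37  37  47  50  52  55  52  52  53  52  53  53  
[... 1710 characters left out ...]
  10   9   8   5   9  10   6   6   6   8   6   6   8  10  10   5   5   6   8  10   9   9   6   9  12
  7   3   9   3   5   6   6  12   7   7   4   5   6  12   5   6   6   9   8   5   8   6   8  10   7   6   9   8   8  11   7   8  10   6   2   6   3   5  11   6   8   8   5   9   6   8   5   8   8   5
 12   7   4   5   7   8   6   3   6   5   4   9   5   5   8   9   3   3   6   6   8   5  10   7   9  10   9   9   8   8   7  11   8   6   6   3   7   8  10   9   8   5   6  13   9   9   9   8   8   8
  5   2   6   3   8   3   7   7   4   2   5   4   9   8   4   7   1   6  10   8  10   9   6  10   7   7   9  10   7  10   3   6   7   6   6   5   6   6   8   7  11   8  13  10   6   8   5   9  11   8
```

{"op": "step_arm", "data": {"increments": [[[-0.5,0.85,0],[0,0,0],1],[[-0.5,0.85,0],[0,0,0],1],[[-0.5,0.85,0],[0,0,0],1],[[-0.5,0.85,0],[0,0,0],1],[[-0.5,0.85,0],[0,0,0],1],[[-0.5,0.85,0],[0,0,0],1],[[-0.3,0.2,0],[0,0,0],1],[[0,0,0],[0,0,0],1],[[0,0,0],[0,0,0],1]]}}

```text
t: 41.95
ee_pos: [0.6452, 0.1625, 0.2024]
ee_rot: [[-0.999, -0.042, -0.001], [-0.042, 0.999, -0.001], [0.001, -0.001, -1.0]]
wrist_force: [0.3, -0.9, -0.5]
gripper_width: -0.0002
finger_force: 0.0
```

```bash
python3 mt.py
python3 - <<'E'
from h import *
im=cv2.cvtColor(cv2.imread('pics/mt_wrist.png'),cv2.COLOR_BGR2GRAY)
s=bot.sense();p,W=wristcam(s);V=np.linalg.inv(W)
u=cv2.projectPoints(np.array([[.6825,.0635,.058],[.683,.067,.063]]),cv2.Rodrigues(V[:3,:3])[0],V[:3,3],p['mtx'],p['distortion'])[0].reshape(-1,2);print(u)
c,r=u[0].astype(int);print(c-20,r-14);print('\n'.join(' '.join('%3d'%v for v in row) for row in im[r-14:r+16:2,c-20:c+24]))
E
```

```text
[0.64523067 0.1624935  0.20243489] -0.00018277741610065658
wrist tip [(0.88, [211.3, 216.1], array([0.6834, 0.066 , 0.063 ]))]
wrist mark [(0.85, [208.8, 216.1], array([0.6825, 0.0646, 0.058 ])), (0.3, [133.9, 138.1], array([ 0.6127, -0.0039,  0.058 ]))]
  to go 0.0014
scene tip [(0.95, [277.4, 285.0], array([0.6871, 0.0674, 0.063 ]))]
scene mark [(0.59, [274.1, 287.6], array([0.6773, 0.0634, 0.058 ]))]
  to go 0.0036
side tip [(0.73, [193.3, 364.5], array([0.6804, 0.0706, 0.063 ]))]
side mark [(0.62, [194.2, 366.6], array([0.688 , 0.0721, 0.058 ]))]
  to go -0.0012
[[215.51031446 208.41550452]
 [217.64720898 210.67945624]]
195 194
 39  35  31  31  24  19  18  17  16  15  22  20  21  22  17  15  14  16  17  14  16  13  12  30  74  84  83  85 103 110 109 111 111 112 111 112 111 111 110 110 112 114 100  69
 32  30  28  25  22  17  19  16  18  19  24  28  28  23  23  16  13  11  15  14   9  20  52  94 111 112 111 110 109 110 111 111 112 110 111 111 112 111 112 112 111 112 103  75
 25  26  28  20  21  20  18  19  30  30  31  30  27  25  22  15  14  15  14  21  44  86 106 111 111 109 108 
[... 1479 characters left out ...]
 125 124 124 125 126 123 124 123 121 126 124  87  62  64  65  61  54  47  43  29  30  80 116 124 123 120  99  70  53  54  62  64  64  64  67  65  66  65  69  70  71  72  73
121 124 125 125 127 125 125 121 120 121 122  97  77  78  86  92  84  74  57  44  50  98 117 122 122 105  61  33  26  26  26  26  27  25  27  28  27  26  26  27  27  25  26  27
125 125 124 124 124 124 125 124 124 123 128 111  80  78  85  90  86  78  65  56  52 110 127 126 122  79  55  52  54  54  53  54  55  56  58  54  53  56  54  53  53  55  54  54
122 125 126 126 125 123 122 121 123 123 126 122  88  80  81  87  86  80  71  59  49  95 122 121 117  82  59  54  57  58  56  58  60  57  57  56  58  57  57  56  57  61  57  56
```

Run:
```python
from h import *
s=bot.sense();p,W=wristcam(s)
m=plane(p,W,[(213.4,209)],.058)[0];
for c in(215,216):
    t=plane(p,W,[(c,211.5)],.063)[0];d=t-m;print(m.round(4),t.round(4),'to go',(d[1]*np.cos(.042)-d[0]*np.sin(.042)).round(4))
# sub-pixel mark line
im=cv2.cvtColor(cv2.imread('pics/mt_wrist.png'),cv2.COLOR_BGR2GRAY).astype(float)
for r in range(204,216):
    w=np.clip(85-im[r,208:220],0,None);print(r,(w*np.arange(208,220)).sum()/w.sum(),im[r,208:222].astype(int))
```

```text
[0.6832 0.0614 0.058 ] [0.684  0.0644 0.063 ] to go 0.003
[0.6832 0.0614 0.058 ] [0.6839 0.0654 0.063 ] to go 0.0039
204 212.36363636363637 [29 39 58 39 21 19 33 61 67 68 67 68 65 58]
205 212.63524590163934 [73 83 87 55 19 11 38 80 90 91 90 77 73 70]
206 213.05982905982907 [89 93 91 59 24  9 30 79 92 89 89 75 69 67]
207 213.17813765182186 [87 89 88 60 22  9 24 76 88 88 87 72 66 68]
208 213.28755364806867 [89 89 90 69 30  9 19 77 89 92 88 73 68 66]
209 213.28506787330318 [92 94 91 74 33  8 20 79 93 94 92 75 70 70]
210 213.4726368159204 [92 90 93 87 40 11 21 77 86 85 88 75 70 69]
211 214.40344827586208 [88 90 92 89 46 17 20 45 48 58 83 73 68 67]
212 214.36158192090394 [93 94 92 67 36 24 25 26 27 47 82 77 70 70]
213 213.7974358974359 [94 92 67 41 29 27 28 26 26 47 84 87 82 84]
214 213.5185185185185 [ 92  70  51  41  40  31  30  24  25  48 104 112 114 118]
215 213.21173469387756 [ 68  58  51  50  50  43  35  28  24  51 109 121 123 126]
```

{"op": "step_arm", "data": {"increments": [[[0,-0.9,0],[0,0,0],0.1],[[0,-0.9,0],[0,0,0],0.1],[[0,-0.9,0],[0,0,0],0.1],[[0,-0.9,0],[0,0,0],0.1],[[0.2,-0.9,0],[0,0,0],0.1],[[0.2,-0.9,0],[0,0,0],0.1],[[0.2,-0.9,0],[0,0,0],0.1],[[0.2,-0.9,0],[0,0,0],0.1],[[0.1,-0.9,0],[0,0,0],0.1],[[0,-0.6,0],[0,0,0],0.1],[[0,0,0],[0,0,0],0.1],[[0,0,0],[0,0,0],0.1]]}}

```text
t: 43.4
ee_pos: [0.6291, -0.1008, 0.2031]
ee_rot: [[-0.999, -0.039, 0.0], [-0.039, 0.999, -0.0], [-0.0, -0.0, -1.0]]
wrist_force: [-0.0, 0.6, 1.1]
gripper_width: 0.0384
finger_force: 0.0
```

Run:
```python
from h import *
plan([.6282,-.0997,.029],.042)
```

```text
yaw 0.039 {'wz_total': np.float64(-0.031), 'shift': array([0.03, 0.04, 5.8 ])} F [-0.   0.6  1.1]
```

{"op": "step_arm", "data": {"increments": [[[0.03,0.04,0.8],[0,0,-0.031],0.1],[[0,0,0.9],[0,0,0],0.1],[[0,0,0.9],[0,0,0],0.1],[[0,0,0.9],[0,0,0],0.1],[[0,0,0.9],[0,0,0],0.1],[[0,0,0.9],[0,0,0],0.1],[[0,0,0.5],[0,0,0],0.1],[[0,0,0],[0,0,0],0.1],[[0,0,0],[0,0,0],0.5],[[0,0,0],[0,0,0],0.6],[[0,0,0],[0,0,0],1],[[0,0,0],[0,0,0],1],[[0,0,0],[0,0,0],1],[[0,0,0],[0,0,0],1]]}}

```text
t: 44.57
ee_pos: [0.6296, -0.0983, 0.0305]
ee_rot: [[-0.999, -0.044, 0.003], [-0.044, 0.999, -0.0], [-0.003, -0.0, -1.0]]
wrist_force: [-0.9, 0.0, 6.4]
gripper_width: 0.0125
finger_force: 61.2
```

{"op": "step_arm", "data": {"increments": [[[0,0.06,0],[0,0,0],1],[[0,0.06,0],[0,0,0],1],[[0,0,0],[0,0,0],1],[[0,0,0],[0,0,0],1]]}}

```text
t: 44.9
ee_pos: [0.6295, -0.0958, 0.0306]
ee_rot: [[-0.999, -0.044, 0.003], [-0.044, 0.999, -0.001], [-0.003, -0.001, -1.0]]
wrist_force: [-0.8, -1.0, 6.0]
gripper_width: 0.0124
finger_force: 61.1
```

{"op": "step_arm", "data": {"increments": [[[0,0,0],[0,0,0],0.2],[[0,0,0],[0,0,0],0.2],[[0,0,0],[0,0,0],0.1],[[0,0,-0.4],[0,0,0],0.1],[[0,0,-0.9],[0,0,0],0.1],[[0,0,-0.9],[0,0,0],0.1],[[0,0,-0.9],[0,0,0],0.1],[[0,0,-0.9],[0,0,0],0.1],[[0,0,-0.9],[0,0,0],0.1],[[0,0,-0.9],[0,0,0],0.1],[[-0.1,0.9,0],[0,0,0],1],[[-0.2,0.9,0],[0,0,0],1],[[-0.2,0.9,0],[0,0,0],1],[[-0.2,0.9,0],[0,0,0],1],[[-0.2,0.9,0],[0,0,0],1],[[0,0.9,0],[0,0,0],1],[[0,0.9,0],[0,0,0],1],[[0,0.9,0],[0,0,0],1],[[0,0,0],[0,0,0],1],[[0,0,0],[0,0,0],1]]}}

```text
t: 46.57
ee_pos: [0.6451, 0.1251, 0.2035]
ee_rot: [[-0.999, -0.049, 0.0], [-0.049, 0.999, 0.001], [-0.0, 0.001, -1.0]]
wrist_force: [-0.1, -1.5, 0.7]
gripper_width: 0.0
finger_force: 0.0
```

```bash
python3 mt.py
python3 - <<'E'
from h import *
im=cv2.cvtColor(cv2.imread('pics/mt_wrist.png'),cv2.COLOR_BGR2GRAY)
s=bot.sense();p,W=wristcam(s);V=np.linalg.inv(W)
u=cv2.projectPoints(np.array([[.6825,.065,.058]]),cv2.Rodrigues(V[:3,:3])[0],V[:3,3],p['mtx'],p['distortion'])[0].reshape(-1,2);print(u)
c,r=u[0].astype(int);print(c-14,r-8);print('\n'.join(' '.join('%3d'%v for v in row) for row in im[r-8:r+12,c-14:c+15]))
E
```

```text
[0.64507625 0.12505869 0.20350786] 3.2478926356120816e-05
wrist tip [(0.94, [211.1, 255.8], array([0.6821, 0.0674, 0.063 ]))]
wrist mark [(0.96, [209.3, 255.1], array([0.682 , 0.0659, 0.058 ]))]
  to go 0.0015
scene tip [(0.95, [275.9, 284.3], array([0.686 , 0.0639, 0.063 ]))]
scene mark []
side tip [(0.51, [193.2, 366.0], array([0.6845, 0.0696, 0.063 ])), (0.15, [224.1, 384.5], array([ 0.6518, -0.0843,  0.063 ]))]
side mark [(0.56, [194.6, 364.0], array([0.6803, 0.0727, 0.058 ]))]
  to go -0.0033
[[258.02710296 209.73518769]]
244 201
 25  24  21  20  26  30  37  33  31  27  22  19  19  34  44  42  41  42  41  41  43  42  42  40  42  44  44  45  45
 27  23  23  25  35  38  36  32  30  27  25  19  28  39  41  41  40  41  39  41  39  37  39  41  40  40  39  38  39
 23  22  26  33  40  37  34  34  29  28  22  22  33  39  37  39  41  39  36  39  38  38  39  38  39  40  40  37  37
 27  31  32  35  38  35  33  30  26  24  21  27  35  41  42  40  37  38  39  40  38  38  41  40  39  43  39  43  41
 29  32  31  32  34  31  30  31  29  23  16  20  40  63  69  60  57  57  56  64  70  68  69  69
[... 1060 characters left out ...]
  97
121 120 123 124 120  98  63  46  43  41  34  29  32  73 113 121 116 115 116 114 114 115 117 119 120 122 120 120 119
124 125 128 127 104  76  58  51  51  51  44  37  28  56  86  93  92  94  93  92  92  92 100 106 107 108 108 107 107
127 127 127 124  87  66  66  67  66  54  48  45  32  33  42  45  43  45  45  46  45  43  50  53  52  54  53  52  54
125 127 125 113  81  70  77  81  79  70  54  48  36  27  26  28  28  23  25  27  25  25  27  25  25  27  25  27  27
126 126 124 113  83  76  84  93  90  80  67  50  36  32  29  31  29  29  32  31  32  31  31  30  30  30  29  30  28
123 124 125 109  81  80  84  95  90  82  74  60  45  45  48  47  50  47  50  47  47  47  47  49  47  48  48  45  41
```

Run:
```python
from h import *
plan([.448,.2225,.072],.042)
```

```text
yaw 0.044 {'wz_total': np.float64(0.018), 'shift': array([6.44, 3.64, 4.37])} F [-0.3 -0.1  0.6]
```

{"op": "step_arm", "data": {"increments": [[[0.8,0.45,0],[0,0,0],1],[[0.8,0.45,0],[0,0,0],1],[[0.8,0.45,0],[0,0,0],1],[[0.8,0.45,0],[0,0,0],1],[[0.8,0.46,0],[0,0,0],1],[[0.8,0.46,0],[0,0,0],1],[[0.8,0.46,0],[0,0,0],1],[[0.84,0.46,0],[0,0,0],1],[[0,0,0],[0,0,0],1],[[0,0,0.8],[0,0,0],1],[[0,0,0.9],[0,0,0],1],[[0,0,0.9],[0,0,0],1],[[0,0,0.9],[0,0,0],1],[[0,0,0.8],[0,0,0],1],[[0,0,0],[0,0,0],1]]}}

```text
t: 48.27
ee_pos: [0.4452, 0.2209, 0.0702]
ee_rot: [[-0.999, -0.044, -0.006], [-0.044, 0.999, -0.004], [0.006, -0.004, -1.0]]
wrist_force: [-0.8, -0.6, 0.2]
gripper_width: -0.0002
finger_force: 0.0
```

{"op": "step_arm", "data": {"increments": [[[-0.3,0,0],[0,0,0],1],[[-0.3,0,0],[0,0,0],1],[[-0.3,0,0],[0,0,0],1],[[-0.3,0,0],[0,0,0],1],[[-0.3,0,0],[0,0,0],1],[[-0.3,0,0],[0,0,0],1],[[-0.3,0,0],[0,0,0],1],[[-0.3,0,0],[0,0,0],1],[[0,0,0],[0,0,0],1]]}}

```text
t: 49.02
ee_pos: [0.523, 0.2261, 0.0749]
ee_rot: [[-0.999, -0.043, 0.004], [-0.043, 0.999, 0.001], [-0.004, 0.001, -1.0]]
wrist_force: [0.2, -0.2, -0.6]
gripper_width: 0.0002
finger_force: 0.0
```

{"op": "step_arm", "data": {"increments": [[[-0.25,0,0.05],[0,0,0],1],[[-0.25,0,0.05],[0,0,0],1],[[-0.25,0,0.05],[0,0,0],1],[[-0.2,0,0],[0,0,0],1],[[-0.1,0,0],[0,0,0],1],[[0,0,0],[0,0,0],1]]}}

```text
t: 49.52
ee_pos: [0.5516, 0.2276, 0.069]
ee_rot: [[-0.999, -0.045, 0.0], [-0.045, 0.999, 0.0], [-0.0, 0.0, -1.0]]
wrist_force: [-1.8, 0.1, -0.5]
gripper_width: -0.0002
finger_force: 0.7
```

```bash
cat > lv.py <<'E'
from h import *
a=[]
for c in('scene','side'):
    bot.camera(c);r=bot.tip_of(c,'lever_ball');print([(np.round(d['position']),round(d['conf'],2)) for d in r[:2]]);a.append([r[0]['position'][::-1]])
X,e=tri(*a);print(X.round(3),e,'angle',0.7+np.arctan2(X[0,0]-.538,X[0,2]-.055)*-1)
E
python3 lv.py
```

```text
[(array([291., 380.]), 0.82)]
[(array([154., 314.]), 0.61)]
[[0.595 0.23  0.132]] [0.32305706] angle 0.0643264379255285
```

Nearly lowered; push on until the end stop shows in the force.

{"op": "step_arm", "data": {"increments": [[[-0.15,0,0],[0,0,0],1],[[-0.15,0,0],[0,0,0],1],[[0,0,0],[0,0,0],1]]}}

```text
t: 49.97
ee_pos: [0.559, 0.2279, 0.0692]
ee_rot: [[-0.999, -0.045, -0.003], [-0.045, 0.999, -0.0], [0.003, -0.0, -1.0]]
wrist_force: [-6.6, -0.2, 4.3]
gripper_width: 0.0
finger_force: 3.6
```

{"op": "step_arm", "data": {"increments": [[[-0.1,0,0],[0,0,0],1],[[-0.1,0,0],[0,0,0],1],[[0,0,0],[0,0,0],1]]}}

```text
t: 50.22
ee_pos: [0.5593, 0.2278, 0.0688]
ee_rot: [[-0.999, -0.046, -0.014], [-0.046, 0.999, -0.003], [0.014, -0.002, -1.0]]
wrist_force: [-21.4, -2.4, 18.2]
gripper_width: 0.0
finger_force: 13.5
```

{"op": "step_arm", "data": {"increments": [[[0,0,0],[0,0,0],1],[[0,0,0],[0,0,0],1],[[0.4,0,0],[0,0,0],1],[[0.4,0,0],[0,0,0],1],[[0,0,-0.9],[0,0,0],1],[[0,0,-0.9],[0,0,0],1],[[0,0,-0.9],[0,0,0],1],[[0,0,-0.9],[0,0,0],1],[[0,0,-0.8],[0,0,0],1],[[-0.9,0,0],[0,0,0],1],[[-0.9,0,0],[0,0,0],1],[[-0.9,0,0],[0,0,0],1],[[-0.9,0,0],[0,0,0],1],[[-0.6,0,0],[0,0,0],1],[[0,0,0],[0,0,0],1]]}}

```text
t: 51.47
ee_pos: [0.6724, 0.2313, 0.2014]
ee_rot: [[-0.999, -0.042, 0.004], [-0.042, 0.999, -0.001], [-0.004, -0.001, -1.0]]
wrist_force: [-1.3, -1.4, -0.6]
gripper_width: -0.0004
finger_force: 0.0
```

Run:
```python
from h import *
plan([.645,.229,.096],.042);print(bot.sense()['ee_pos'])
```

```text
yaw 0.042 {'wz_total': np.float64(0.004), 'shift': array([ 0.92, -0.04,  3.51])} F [-1.3 -1.4 -0.6]
[0.67243569 0.2312897  0.20139597]
```

{"op": "step_arm", "data": {"increments": [[[0.7,0,0],[0,0,0],1],[[0,0,0.9],[0,0,0],1],[[0,0,0.9],[0,0,0],1],[[0,0,0.9],[0,0,0],1],[[0,0,0.8],[0,0,0],1],[[0,0,0],[0,0,0],1],[[0.3,0,0],[0,0,0],1],[[0.3,0,0],[0,0,0],1],[[0.3,0,0],[0,0,0],1],[[0.3,0,0.05],[0,0,0],1],[[0.3,0,0.05],[0,0,0],1],[[0.3,0,0.05],[0,0,0],1],[[0.3,0,0.05],[0,0,0],1],[[0.3,0,0.05],[0,0,0],1],[[0.3,0,0],[0,0,0],1],[[0.3,0,0],[0,0,0],1],[[0.3,0,0],[0,0,0],1],[[0,0,0],[0,0,0],1]]}}

```text
t: 52.97
ee_pos: [0.5872, 0.2306, 0.1151]
ee_rot: [[-0.996, -0.037, 0.076], [-0.036, 0.999, 0.02], [-0.077, 0.017, -0.997]]
wrist_force: [35.6, -10.5, 80.0]
gripper_width: 0.0002
finger_force: 37.4
```

{"op": "step_arm", "data": {"increments": [[[0.3,0,0],[0,0,0],1],[[0.3,0,0],[0,0,0],1],[[0.2,0,0],[0,0,0],1],[[0.2,0,0],[0,0,0],1],[[0,0,0],[0,0,0],1]]}}

```text
t: 53.38
ee_pos: [0.5169, 0.2264, 0.0891]
ee_rot: [[-0.999, -0.046, -0.001], [-0.046, 0.999, 0.0], [0.001, 0.0, -1.0]]
wrist_force: [1.4, 1.7, 3.4]
gripper_width: -0.0
finger_force: 1.9
```

```bash
python3 lv.py
```

```text
[(array([240., 290.]), 0.52)]
[(array([161., 284.]), 0.66), (array([194., 364.]), 0.19)]
[[0.566 0.083 0.164]] [48.11306692] angle 0.44988915278563313
```

{"op": "step_arm", "data": {"increments": [[[0.2,0,0],[0,0,0],1],[[0.15,0,0],[0,0,0],1],[[0.1,0,0],[0,0,0],1],[[0,0,0],[0,0,0],1]]}}

```text
t: 53.92
ee_pos: [0.5038, 0.2251, 0.0887]
ee_rot: [[-0.999, -0.045, -0.001], [-0.045, 0.999, -0.0], [0.001, -0.0, -1.0]]
wrist_force: [1.6, 1.5, 0.9]
gripper_width: 0.0003
finger_force: 0.8
```

{"op": "step_arm", "data": {"increments": [[[0.1,0,0],[0,0,0],1],[[0.1,0,0],[0,0,0],1],[[0,0,0],[0,0,0],1],[[0,0,0],[0,0,0],1]]}}

```text
t: 54.25
ee_pos: [0.5031, 0.2255, 0.0899]
ee_rot: [[-0.999, -0.044, 0.008], [-0.044, 0.999, 0.002], [-0.009, 0.002, -1.0]]
wrist_force: [13.3, 0.6, -4.7]
gripper_width: -0.0004
finger_force: 6.7
```

{"op": "step_arm", "data": {"increments": [[[-0.4,0,0],[0,0,0],1],[[-0.3,0,-0.5],[0,0,0],1],[[0,0,-0.9],[0,0,0],1],[[0,0,-0.9],[0,0,0],1],[[0,0,-0.9],[0,0,0],1],[[0,0,-0.9],[0,0,0],1],[[-0.3,-0.85,0],[0,0,0],0.1],[[-0.3,-0.85,0],[0,0,0],0.1],[[-0.3,-0.85,0],[0,0,0],0.1],[[-0.3,-0.85,0],[0,0,0],0.1],[[-0.3,-0.85,0],[0,0,0],0.1],[[-0.3,-0.85,0],[0,0,0],0.1],[[-0.3,-0.85,0],[0,0,0],0.1],[[-0.3,-0.85,0],[0,0,0],0.1],[[-0.3,-0.85,0],[0,0,0],0.1],[[-0.3,-0.85,0],[0,0,0],0.1],[[-0.3,-0.85,0],[0,0,0],0.1],[[0,-0.85,0],[0,0,0],0.1],[[0,0,0],[0,0,0],0.1],[[0,0,0],[0,0,0],0.1]]}}

```text
t: 55.92
ee_pos: [0.6304, -0.0771, 0.2109]
ee_rot: [[-0.999, -0.041, -0.004], [-0.041, 0.999, -0.0], [0.004, 0.0, -1.0]]
wrist_force: [0.2, 0.5, -0.3]
gripper_width: 0.0384
finger_force: 0.0
```

```bash
python3 lv.py
python3 - <<'E'
from h import *
s=bot.sense();bot.camera('wrist');p,W=wristcam(s)
for q,z in(('carriage_handle',.073),('toy1',.03)):
    for d in bot.tip_of('wrist',q)[:3]:print(q,round(d['conf'],2),d['position'],plane(p,W,[d['position'][::-1]],z).round(4))
plan([.6293,-.096,.029],.042);print(s['ee_pos'])
E
```

```text
[(array([256., 418.]), 0.87)]
[(array([162., 278.]), 0.78), (array([207., 343.]), 0.7)]
[[0.487 0.231 0.123]] [1.51417937] angle 1.3456688523415883
carriage_handle 0.83 [174.7, 298.1] [[ 0.6296 -0.0909  0.073 ]]
toy1 0.78 [179.7, 380.5] [[ 0.6407 -0.0044  0.03  ]]
toy1 0.57 [180.8, 438.9] [[0.6389 0.0583 0.03  ]]
yaw 0.046 {'wz_total': np.float64(0.048), 'shift': array([ 0.12, -0.73,  6.1 ])} F [0.3 0.6 0.3]
[ 0.63159078 -0.07333115  0.21152784]
```

{"op": "step_arm", "data": {"increments": [[[0.06,-0.35,0.5],[0,0,0.04],0.1],[[0.06,-0.35,0.8],[0,0,0],0.1],[[0,0,0.9],[0,0,0],0.1],[[0,0,0.9],[0,0,0],0.1],[[0,0,0.9],[0,0,0],0.1],[[0,0,0.9],[0,0,0],0.1],[[0,0,0.8],[0,0,0],0.1],[[0,0,0.4],[0,0,0],0.1],[[0,0,0],[0,0,0],0.1],[[0,0,0],[0,0,0],0.5],[[0,0,0],[0,0,0],0.6],[[0,0,0],[0,0,0],1],[[0,0,0],[0,0,0],1],[[0,0,0],[0,0,0],1],[[0,0,0],[0,0,0],1]]}}

```text
t: 57.52
ee_pos: [0.631, -0.0964, 0.0309]
ee_rot: [[-0.999, -0.041, 0.003], [-0.041, 0.999, 0.0], [-0.003, -0.0, -1.0]]
wrist_force: [-0.8, 1.5, 6.8]
gripper_width: 0.0123
finger_force: 60.7
```

{"op": "step_arm", "data": {"increments": [[[0,-0.05,0],[0,0,0],1],[[0,-0.1,0],[0,0,0],1],[[0,-0.15,0],[0,0,0],1],[[0,-0.2,0],[0,0,0],1],[[0,-0.25,0],[0,0,0],1],[[0,-0.25,0],[0,0,0],1],[[0,-0.25,0],[0,0,0],1],[[0,-0.25,0],[0,0,0],1],[[0,-0.25,0],[0,0,0],1],[[0,-0.25,0],[0,0,0],1],[[0,-0.25,0],[0,0,0],1],[[0,-0.25,0],[0,0,0],1],[[0,-0.25,0],[0,0,0],1],[[0,-0.25,0],[0,0,0],1],[[0,-0.25,0],[0,0,0],1],[[0,-0.25,0],[0,0,0],1],[[0,-0.25,0],[0,0,0],1],[[0,-0.25,0],[0,0,0],1],[[0,-0.25,0],[0,0,0],1],[[0,-0.2,0],[0,0,0],1]]}}

```text
t: 59.18
ee_pos: [0.6364, -0.2296, 0.0309]
ee_rot: [[-0.999, -0.041, 0.003], [-0.041, 0.999, 0.001], [-0.003, 0.0, -1.0]]
wrist_force: [-2.1, 2.8, 7.8]
gripper_width: 0.0123
finger_force: 60.8
```

{"op": "step_arm", "data": {"increments": [[[0,-0.2,0],[0,0,0],1],[[0,-0.25,0],[0,0,0],1],[[0,-0.25,0],[0,0,0],1],[[0,-0.25,0],[0,0,0],1],[[0,-0.25,0],[0,0,0],1],[[0,-0.25,0],[0,0,0],1],[[0,-0.2,0],[0,0,0],1],[[0,-0.15,0],[0,0,0],1],[[0,-0.1,0],[0,0,0],1],[[0,-0.1,0],[0,0,0],1],[[0,-0.1,0],[0,0,0],1],[[0,-0.1,0],[0,0,0],1],[[0,0,0],[0,0,0],1]]}}

```text
t: 60.27
ee_pos: [0.6387, -0.29, 0.0309]
ee_rot: [[-0.999, -0.043, -0.0], [-0.043, 0.999, 0.008], [-0.0, 0.008, -1.0]]
wrist_force: [-5.5, 12.4, 14.7]
gripper_width: 0.0123
finger_force: 61.7
```

At the loading end stop. Release, rise, and check the row with the same view as before (w5 pose).

{"op": "step_arm", "data": {"increments": [[[0,0.03,0],[0,0,0],1],[[0,0,0],[0,0,0],0.2],[[0,0,0],[0,0,0],0.2],[[0,0,0],[0,0,0],0.1],[[0,0,-0.4],[0,0,0],0.1],[[0,0,-0.9],[0,0,0],0.1],[[0,0,-0.9],[0,0,0],0.1],[[0,0,-0.9],[0,0,0],0.1],[[0,0,-0.9],[0,0,0],0.1],[[0,0,-0.9],[0,0,0],0.1],[[0,0,-0.9],[0,0,0],0.1],[[0,0,-0.5],[0,0,0],0.1],[[0.7,0.6,0],[0,0,0],0.1],[[0.8,0.6,0],[0,0,0],0.1],[[0.8,0.6,0],[0,0,0],0.1],[[0.7,0.6,0],[0,0,0],0.1],[[0,0,0],[0,0,0],0.1],[[0,0,0],[0,0,0],0.1]]}}

```text
t: 61.77
ee_pos: [0.5443, -0.2265, 0.2192]
ee_rot: [[-0.999, -0.041, 0.001], [-0.041, 0.999, -0.0], [-0.001, -0.0, -1.0]]
wrist_force: [1.8, -0.1, 0.8]
gripper_width: 0.0385
finger_force: 0.0
```

Run:
```python
from h import *
s=bot.sense();im=bot.camera('wrist');cv2.imwrite('pics/w6.png',im);p,W=wristcam(s)
print(s['ee_pos'])
for q,z in(('corner',.03),('tip',.063),('mark',.058),('carriage_handle',.073),('toy1',.03)):
    for d in bot.tip_of('wrist',q)[:4]:print(q,round(d['conf'],2),d['position'],plane(p,W,[d['position'][::-1]],z).round(4))
# plinth front edges & gap: rectify deck top plane z=.044 in station frame, 1 px = 0.5 mm
y=.042
def rect(f,W):
    im=cv2.cvtColor(cv2.imread(f),cv2.COLOR_BGR2GRAY);V=np.linalg.inv(W)
    g=np.mgrid[-.09:.005:.0005,-.01:.135:.0005];X=np.c_[.689+g[0].ravel()*np.cos(y)-g[1].ravel()*np.sin(y),-.2305+g[0].ravel()*np.sin(y)+g[1].ravel()*np.cos(y),0*g[0].ravel()+.044]
    u=cv2.projectPoints(X,cv2.Rodrigues(V[:3,:3])[0],V[:3,3],p['mtx'],p['distortion'])[0].reshape(*g[0].shape,2).astype(np.float32)
    return cv2.remap(im,u[...,0],u[...,1],cv2.INTER_LINEAR)
for f,w in(('pics/w5.png',np.load('w5.npz')['W']),('pics/w6.png',W)):
    r=rect(f,w)
    print(f,'across y (mm*: start -10) at strip',[int(v) for v in r[40:46].mean(0)[0:180:3]])
    for c in(60,100,170,200):print('front edge col',c,[int(v) for v in r[10:50:2,c-3:c+4].mean(1)])
```

```text
[ 0.54429423 -0.22647143  0.2191679 ]
corner 0.59 [286.3, 310.0] [[ 0.6918 -0.2289  0.03  ]]
tip 0.95 [306.6, 574.7] [[0.6842 0.0674 0.063 ]]
mark 0.15 [242.6, 336.1] [[ 0.6204 -0.2028  0.058 ]]
carriage_handle 0.71 [258.0, 253.5] [[ 0.6347 -0.2885  0.073 ]]
toy1 0.58 [256.0, 391.3] [[ 0.6473 -0.1348  0.03  ]]
pics/w5.png across y (mm*: start -10) at strip [79, 82, 88, 88, 89, 90, 90, 67, 90, 138, 153, 160, 164, 164, 164, 163, 163, 164, 164, 164, 164, 163, 157, 154, 156, 147, 136, 151, 155, 156, 157, 163, 164, 164, 164, 163, 163, 164, 163, 164, 164, 163, 163, 164, 164, 163, 165, 150, 80, 55, 139, 163, 164, 163, 164, 164, 163, 164, 164, 163]
front edge col 60 [95, 93, 94, 93, 83, 61, 46, 46, 47, 62, 86, 104, 113, 147, 160, 163, 164, 164, 163, 165]
front edge col 100 [159, 160, 160, 150, 124, 86, 63, 57, 62, 104, 147, 163, 165, 164, 164, 164, 164, 164, 164, 164]
front edge col 170 [155, 154, 155, 154, 134, 86, 55, 55, 67, 110, 151, 164, 165, 163, 163, 164, 164, 164, 162, 163]
front edge col 200 [153, 153, 153, 144, 118, 76, 57, 56, 65, 108, 150, 163, 164, 164, 164, 163, 163, 164, 164, 163]
pics/w6.png across y (mm*: start -10) at strip [96, 103, 141, 147, 147, 151, 153, 121, 96, 143, 161, 162, 162, 163, 162, 164, 162, 163, 163, 163, 163, 163, 163, 163, 163, 163, 162, 163, 163, 163, 163, 162, 162, 162, 162, 163, 162, 162, 162, 163, 162, 163, 163, 162, 163, 163, 163, 144, 76, 61, 137, 162, 163, 163, 163, 162, 163, 163, 162, 162]
front edge col 60 [93, 92, 93, 92, 71, 54, 46, 45, 51, 76, 141, 159, 163, 164, 163, 162, 163, 163, 163, 163]
front edge col 100 [159, 158, 155, 138, 106, 76, 61, 57, 60, 78, 142, 159, 164, 163, 162, 163, 162, 162, 162, 162]
front edge col 170 [154, 154, 154, 149, 104, 68, 56, 57, 79, 121, 156, 162, 163, 163, 162, 163, 163, 163, 162, 162]
front edge col 200 [152, 152, 147, 131, 100, 72, 59, 58, 76, 115, 153, 162, 164, 163, 163, 163, 163, 162, 163, 163]
```

```bash
python3 -c "
from workcell import bot
print(bot.hand_in())"
```

```text
the job is handed in; nothing more can be done
None
```

I ran the full print cycle with the two toys that were present and handed it in; the hand-in gave no verdict. My last check had the toys still packed in the carriage at its loading end, the bar raised and the gripper clear. The mark was about 1–2 mm from the pointer for the print, and the tape roll, cup and bottle were left alone.

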